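# Load the curing plate with model street lamps and start the cycle

### The job

Get the newly varnished model street lamps cured: take the sanding block off the metal curing plate and lay it flat in the wooden tool tray, and stand every street lamp upright on the plate, its whole foot on the plate and a clear gap between lamps; they are top-heavy, so do not let one fall over. Once everything is in place and let go, start the cycle on the console by pressing the round key, then the square key, then the long bar key, one at a time and each fully down, without pressing the cross-shaped cancel key. Leave the jar, tape and bottles standing about where they are.

Things in the scene. Friction and masses are not known exactly. Their poses are not given: they have to be found in the camera images.
- plate_top (a point): centre of the top face of the curing plate, a fixed flat metal plate 240 mm (its x) by 200 mm (its y), top 12 mm above the bench, no rim; along its far (+x) edge stands a lamp housing 50 mm high and 18 mm thick. x points away from the robot when not turned, z up
- tool_tray: low open wooden tray, fixed, outside 130 mm (x) by 140 mm (y) by 18 mm high, walls 4 mm, floor 4 mm thick; origin at the centre of its underside; it and the key console may have changed places
- block_center (a point): centre of the sanding block, a wooden block 43 mm (its x) by 71 mm (its y) by 24 mm high, lying flat on the curing plate at first
- sanding_block: the sanding block; origin at the centre of its underside
- lamp1_center (a point): model street lamp 178 mm tall, or absent: round foot 44 mm across, 6 mm thick; post 10 mm across; heavy straight round lantern 32 mm across from 130 to 168 mm up, small pointed cap above. This point is on its axis 88 mm above its underside (lantern's middle 61 mm above it); z is up the post. 0.1 to 0.18 kg, centre of mass 110 mm up: topples beyond 11 degrees of lean
- lamp1: the same lamp; origin at the centre of its underside. May be absent
- lamp2_center (a point): model street lamp 178 mm tall, or absent: round foot 44 mm across, 6 mm thick; post 10 mm across; heavy straight round lantern 32 mm across from 130 to 168 mm up, small pointed cap above. This point is on its axis 88 mm above its underside (lantern's middle 61 mm above it); z is up the post. 0.1 to 0.18 kg, centre of mass 110 mm up: topples beyond 11 degrees of lean
- lamp2: the same lamp; origin at the centre of its underside. May be absent
- lamp3_center (a point): model street lamp 178 mm tall, or absent: round foot 44 mm across, 6 mm thick; post 10 mm across; heavy straight round lantern 32 mm across from 130 to 168 mm up, small pointed cap above. This point is on its axis 88 mm above its underside (lantern's middle 61 mm above it); z is up the post. 0.1 to 0.18 kg, centre of mass 110 mm up: topples beyond 11 degrees of lean
- lamp3: the same lamp; origin at the centre of its underside. May be absent
- lamp4_center (a point): model street lamp 178 mm tall, or absent: round foot 44 mm across, 6 mm thick; post 10 mm across; heavy straight round lantern 32 mm across from 130 to 168 mm up, small pointed cap above. This point is on its axis 88 mm above its underside (lantern's middle 61 mm above it); z is up the post. 0.1 to 0.18 kg, centre of mass 110 mm up: topples beyond 11 degrees of lean
- lamp4: the same lamp; origin at the centre of its underside. May be absent
- key_round_top (a point): centre of the top face of the round key, 28 mm across; about 51 mm above the bench when up; its axes lie along the console's; pressed straight down. It is one of four spring keys in a 2 x 2 pad, 54 mm apart, each in any of the four places, on a fixed console 130 x 130 mm and 42 mm high
- key_round (a joint): travel of that key in m: 0 up, 0.005 fully down; it springs back, taking 1.5 N to start and 4.5 N when fully down
- key_square_top (a point): centre of the top face of the square key, 26 mm; about 51 mm above the bench when up; its axes lie along the console's; pressed straight down. It is one of four spring keys in a 2 x 2 pad, 54 mm apart, each in any of the four places, on a fixed console 130 x 130 mm and 42 mm high
- key_square (a joint): travel of that key in m: 0 up, 0.005 fully down; it springs back, taking 1.5 N to start and 4.5 N when fully down
- key_bar_top (a point): centre of the top face of the long bar key, 14 mm (x) by 40 mm (y); about 51 mm above the bench when up; its axes lie along the console's; pressed straight down. It is one of four spring keys in a 2 x 2 pad, 54 mm apart, each in any of the four places, on a fixed console 130 x 130 mm and 42 mm high
- key_bar (a joint): travel of that key in m: 0 up, 0.005 fully down; it springs back, taking 1.5 N to start and 4.5 N when fully down
- key_cross_top (a point): centre of the top face of the cross-shaped key, arms 32 mm long and 10 mm wide: cancel; about 51 mm above the bench when up; its axes lie along the console's; pressed straight down. It is one of four spring keys in a 2 x 2 pad, 54 mm apart, each in any of the four places, on a fixed console 130 x 130 mm and 42 mm high
- key_cross (a joint): travel of that key in m: 0 up, 0.005 fully down; it springs back, taking 1.5 N to start and 4.5 N when fully down
- jar_white: bystander: squat paint jar, 49 mm across, 52 mm tall, among the lamps; origin at the centre of its underside
- masking_tape: bystander: roll of masking tape, 98 mm across, 25 mm thick, left of the lamps; origin at the centre of its underside
- paint_slate: bystander: paint squeeze bottle, 37 mm across, 109 mm tall, behind the lamps to the left; origin at the centre of its underside
- ink_dropper: bystander: dropper bottle, 33 mm across, 96 mm tall, behind between the lamps and the curing plate; origin at the centre of its underside
Not all that is in view belongs to the job. Leave any orange or red look-alike of the lamp1 alone.

How it is judged (in metres and radians):
On the way, in this order (a step that is already met when the one before it is completed fails the run):
1. the sanding block lies in the tool tray and every lamp stands on the curing plate, let go (x of block_center in the frame of tool_tray between -0.055 and 0.055 m and y of block_center in the frame of tool_tray between -0.06 and 0.06 m and z of block_center in the frame of tool_tray below 0.024 m and contact force between the fingers and sanding_block below 0.3 N and x of lamp1_center in the frame of plate_top between -0.105 and 0.105 m and y of lamp1_center in the frame of plate_top between -0.085 and 0.085 m and z of lamp1_center in the frame of plate_top between 0.08 and 0.094 m and angle between each of lamp1_center, lamp2_center, lamp3_center, lamp4_center's own z axis and vertical below 0.08 rad and contact force between the fingers and lamp1 below 0.3 N and linear speed of each of lamp1, lamp2, lamp3, lamp4 below 0.03 m/s and x of lamp2_center in the frame of plate_top between -0.105 and 0.105 m and y of lamp2_center in the frame of plate_top between -0.085 and 0.085 m and z of lamp2_center in the frame of plate_top between 0.08 and 0.094 m and contact force between the fingers and lamp2 below 0.3 N and x of lamp3_center in the frame of plate_top between -0.105 and 0.105 m and y of lamp3_center in the frame of plate_top between -0.085 and 0.085 m and z of lamp3_center in the frame of plate_top between 0.08 and 0.094 m and contact force between the fingers and lamp3 below 0.3 N and x of lamp4_center in the frame of plate_top between -0.105 and 0.105 m and y of lamp4_center in the frame of plate_top between -0.085 and 0.085 m and z of lamp4_center in the frame of plate_top between 0.08 and 0.094 m and contact force between the fingers and lamp4 below 0.3 N and horizontal distance between lamp1_center and lamp2_center above 0.047 m and horizontal distance between each of lamp1_center, lamp2_center and lamp3_center above 0.047 m and horizontal distance between each of lamp1_center, lamp2_center, lamp3_center and lamp4_center above 0.047 m), for 0.2 s.
2. then the round key is pressed fully down, with no other key down (all of step 1 and value of joint key_round above 0.0038 m and value of joint each of key_square, key_bar, key_cross below 0.0015 m), for 0.05 s.
3. then the square key is pressed fully down, with no other key down (all of step 1 and value of joint key_square above 0.0038 m and value of joint each of key_round, key_bar, key_cross below 0.0015 m), for 0.05 s.
4. then the long bar key is pressed fully down, with no other key down (all of step 1 and value of joint key_bar above 0.0038 m and value of joint each of key_round, key_square, key_cross below 0.0015 m), for 0.05 s.
At the end, for the whole second after the job is handed in: Block flat in the tray (centre within 55 x 60 mm of its centre); every lamp let go and still on the plate, upright within 0.08 rad, axis within 105 mm (x) and 85 mm (y) of the plate centre and over 47 mm from the next; all keys up again (all of step 1 and value of joint each of key_round, key_square, key_bar, key_cross below 0.0015 m); the robot touches nothing.
It fails at once if a lamp falls over (leans more than 0.6 rad) (angle between any of lamp1_center, lamp2_center, lamp3_center, lamp4_center's own z axis and vertical above 0.6 rad).
It fails at once if the cross-shaped cancel key is pressed (over 3 mm) (value of joint key_cross above 0.003 m).
It fails at once if two keys are down at once (value of joint each of key_square, key_round above 0.003 m or value of joint each of key_bar, key_round above 0.003 m or value of joint each of key_bar, key_square above 0.003 m).
It fails at once if the jar, tape or a bottle is moved more than 40 mm or knocked over (distance of any of jar_white, masking_tape, paint_slate, ink_dropper from where it was at the start of the episode above 0.04 m or angle between any of jar_white, masking_tape, paint_slate, ink_dropper's own z axis and vertical above 0.6 rad).
Of lamp1, lamp2, lamp3, lamp4 only 2 to 4 are there at a start; the rules pass over those that are not, and their reading is None.
At some moment in a run one of sanding_block may be knocked a few centimetres aside while the robot is not near it.
It also fails if it takes over 210 s, if anything falls off the work surface, if the arm or the gripper's body presses on something with over 40 N, if the wrist force passes 120 N, or if a joint passes its speed limit or range.

### The arm

A 7-joint arm with a two-finger parallel gripper is mounted at the origin on a cart in front of the work surface, level with it; the furniture and walls round the work are solid. World frame = base frame: x ahead of the robot, y to its left, z up, the work surface at z = 0. Lengths are in mm, angles in degrees, forces in N, time in s.
With the tool pointing down it reaches from about 400 to 900 mm from the base axis. Payload 5.5 kg.
Tool frame: the origin (TCP) lies on the centre line of the jaws, within the pads' length; the fingertips stand 8 mm ahead of it and the grasp point (between the pads) lies 11 mm behind it; z points along the fingers, y is the direction in which the jaws open and shut (so a half turn about z gives the same grasp; the last joint's range is limited). The gripper opens to 92 mm and grips with 3 to 60 N. Pads are 19 mm wide; open, the fingers measure 130 mm over their backs; the gripper's body (75 mm by 190 mm) begins 47 mm behind the grasp point.
Start: joints at [83.721, 28.699, -24.465, 88.831, 12.651, 65.22, -12.049], TCP at [236.778, -605.339, 234.729] pointing down, gripper open.
Joint ranges: [-164.97, 164.97], [-17.58, 116.51], [-87.97, 89.64], [11.32, 138.91], [-80.73, 260.73], [10.89, 115.49], [-147.41, 147.41]. Speed limits (degrees/s): [147.25, 147.25, 180, 180, 180, 180, 180].

### API

Orientations are given as [roll, pitch, yaw] about the fixed x, y, z axes, in that order (R = Rz(yaw) Ry(pitch) Rx(roll)).
In Python, from bench import r gives the robot as it stands.
- The arm moves only by the tool move_arm, never from a script. Its argument "commands" is a list of rows, each an object of numbers: "tx", "ty", "tz": the shift along the tool's x, y, z in m; "ax", "ay", "az": the turn, a rotation vector about the tool's x, y, z in degrees; "hand": the opening, from 0 (shut) to 1 (fully open). A call has exactly 8 rows; each row shifts and turns the commanded pose from where the row before left it, along the tool's axes as they then stand; what a row does not reach is not made up. A row lasts 1/12 s, in which the tool goes at most 41.7 mm and 7.16 degrees, less where a joint would pass 70% of its speed; a pose out of reach is approached as far as the arm can. A call is refused whole if a number of a shift passes 0.0417 or a number of a turn 7.16, either way. A call with a gripper value outside its range is refused whole. The fingers move at their own pace and stop on an object; "force" is the grip in N (left out, the last holds). Time passes only in rows, so rows that do not move let the fingers close, or fill a call up. It gives the time, the measured TCP pose, the force and the opening at its end, in the units of the state.
- r.state(): the state, without advancing time (a new reading comes with each control period).
- r.read_camera(name): name is "side" or "top"; returns a dict with "img" (400x640x3 uint8, red, green, blue), "z_map" (400x640 float32, mm along the optical axis (not along the pixel's ray), 0 where there is no reading), "fx", "fy", "cx", "cy" (pixels), "extrinsics" (4x4, takes a point from camera to world coordinates). Camera axes: x right, y down, z forward; pixel columns grow to the right and rows downward; lengths in mm; the calibration is good to about 2 mm. A picture is of the moment at which its call begins.
- r.finish_job(): hands the job in, once; it reports no verdict.
Trained networks look in a picture, given as the dict that the camera call returned (one of the last four; its "shot" number tells which), for a name from the list of things; names that differ only in an ending like _2 or _b are one class to them, and where a whole thing is asked for, a point or a joint stands for the part that bears it (a point fixed in the world has none). Each returns a list of dicts, best first, with "confidence" (0 to 1); they miss things now and then, are a little off and sometimes report something else, mostly with a low value. They report only what shows in the picture. A call takes as long as a camera call. They do not tell look-alikes from the thing itself.
- r.boxes_of(thing, picture): "bbox" ([left, top, width, height] as shares, 0 to 1, of the picture: columns of its width, rows of its height, round what is visible of it).
The state is a dict: "time_s": time; "joint_pos": joint angles; "joint_velocities": joint speeds; "effort": joint torques, N m; "eef_pos": TCP position; "tcp_rot": TCP orientation; "force": force on the tool from outside, world axes, zero at the start; "moment": the same for the moment, N m; "finger_gap": finger opening in mm.
Only numpy, scipy, OpenCV 4.12 (cv2) and the standard library are available. Lean on these libraries where they do the work, as an engineer would, in place of code of your own. Each camera call takes 0.05 s, during which the arm holds its last target.

## Working session

There is one attempt and no reset: what is moved stays moved. The work goes in short steps, Python scripts to look and compute and a tool call to move; the robot and the scene stay as the last step left them, time stands still between calls to the robot, and variables do not carry over. Pictures are saved under pics/ and viewed, and the job is handed in when it is done.

Besides the shell and the picture viewer there is one more tool, called after "Emit:" as name(argument=value, ...), one argument or row to a line, values as JSON. move_arm: Moves the arm, as the interface text tells. Its arguments: {"type":"object","properties":{"commands":{"type":"array","items":{"type":"object","properties":{"tx":{"type":"number"},"ty":{"type":"number"},"tz":{"type":"number"},"ax":{"type":"number"},"ay":{"type":"number"},"az":{"type":"number"},"hand":{"type":"number"}}}},"force":{"type":"number"}},"required":["commands"]}

```bash
ls; mkdir -p pics
cat > h.py <<'E'
import numpy as np, cv2
from bench import r
def save(name,img,scale=1):
    im=cv2.cvtColor(img,cv2.COLOR_RGB2BGR)
    if scale!=1: im=cv2.resize(im,None,fx=scale,fy=scale,interpolation=cv2.INTER_CUBIC)
    cv2.imwrite('pics/'+name,im)
def world(c):
    z=c['z_map'].astype(float); v,u=np.indices(z.shape)
    P=np.stack([(u-c['cx'])/c['fx']*z,(v-c['cy'])/c['fy']*z,z,np.ones_like(z)],-1)
    W=P@np.array(c['extrinsics']).T
    W[z<=0]=np.nan
    return W[...,:3]
def proj(c,p):
    q=np.linalg.inv(np.array(c['extrinsics']))@np.append(np.array(p,float),1)
    return c['fx']*q[0]/q[2]+c['cx'], c['fy']*q[1]/q[2]+c['cy']
E
python3 - <<'E'
from h import *
import pickle
s=r.state(); print({k:np.round(v,2).tolist() for k,v in s.items()})
for n in ['top','side']:
    c=r.read_camera(n); save(n+'0.png',c['img']); print(n,c['fx'],c['cx'],c['cy'],np.round(c['extrinsics'],3).tolist())
    pickle.dump(c,open(n+'0.pkl','wb'))
    for t in ['lamp1','sanding_block','tool_tray','key_round','key_square','key_bar','key_cross','key_round_top','jar_white','masking_tape','paint_slate','ink_dropper']:
        try:
            for b in r.boxes_of(t,c): print(t,round(b['confidence'],2),[int(x) for x in np.array(b['bbox'])*[640,400,640,400]])
        except Exception as e: print(t,e)
E
```

```text
pics
{'time_s': 0.0, 'joint_pos': [83.72, 28.75, -24.45, 88.89, 12.65, 65.22, -12.05], 'joint_velocities': [-0.01, -0.06, 0.02, 0.04, 0.0, 0.02, -0.08], 'effort': [-0.0, -56.66, -5.82, -27.91, -0.07, 0.03, 0.0], 'eef_pos': [236.43, -604.74, 233.66], 'tcp_rot': [-179.89, -0.0, 21.36], 'force': [0.63, 0.14, -0.68], 'moment': [-0.03, -0.0, 0.01], 'finger_gap': 91.86}
top 392.98954578975105 318.2660032950642 198.24553245267236 [[-0.101, -0.971, 0.215, 258.105], [-0.995, 0.1, -0.018, 133.624], [-0.004, -0.216, -0.976, 1197.111], [0.0, 0.0, 0.0, 1.0]]
lamp1 0.73 [228, 195, 21, 21]
lamp1 0.71 [225, 233, 24, 22]
lamp1 0.69 [279, 195, 19, 21]
lamp1 0.66 [318, 215, 13, 17]
lamp1 0.58 [279, 227, 18, 18]
lamp1 0.41 [458, 214, 12, 7]
sanding_block 0.54 [348, 195, 30, 17]
tool_tray 0.79 [416, 140, 54, 43]
key_round 0.57 [438, 214, 11, 9]
key_square 0.57 [457, 193, 7, 11]
key_square 0.53 [284, 226, 12, 21]
key_bar 0.51 [442, 213, 10, 7]
key_bar 0.44 [440, 201, 9, 0]
key_bar 0.16 [279, 227, 17, 17]
key_cross 0.43 [460, 214, 8, 12]
key_round_top 0.56 [441, 213, 8, 10]
masking_tape 0.78 [180, 236, 35, 35]
masking_tape 0.27 [458, 197, 6, 7]
paint_slate 0.63 [189, 184, 18, 16]
side 380.8476127584754 319.5285252786818 194.97497370313235 [[-1.0, 0.02, 0.014, 502.87], [-0.0, 0.563, -0.827, 1060.12], [-0.024, -0.826, -0.563, 735.173], [0.0, 0.0, 0.0, 1.0]]
lamp1 0.97 [317, 215, 16, 62]
lamp1 0.95 [321, 188, 13, 50]
lamp1 0.79 [354, 186, 16, 55]
lamp1 0.72 [339, 167, 15, 52]
lamp1 0.7 [263, 295, 21, 71]
lamp1 0.65 [359, 221, 14, 61]
sanding_block 0.58 [321, 178, 13, 16]
tool_tray 0.72 [324, 186, 11, 55]
tool_tray 0.6 [281, 143, 35, 22]
key_cross 0.55 [319, 180, 14, 14]
key_round_top 0.56 [323, 185, 14, 56]
jar_white 0.64 [335, 234, 19, 25]
masking_tape 0.63 [356, 290, 43, 42]
paint_slate 0.94 [287, 279, 17, 41]
ink_dropper 0.64 [297, 201, 12, 26]
```

Run:
```python
from h import *
import pickle
for n,(a,b,c_,d) in {'top':(120,330,130,300),'side':(230,430,120,350)}.items():
    c=pickle.load(open(n+'0.pkl','rb'))
    im=c['img']
    save(n+'0c.png',im[130:290,165:485] if n=='top' else im[120:370,200:440],2.5 if n=='top' else 2.4)
```

```text
(no output)
```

View pics/top0c.png

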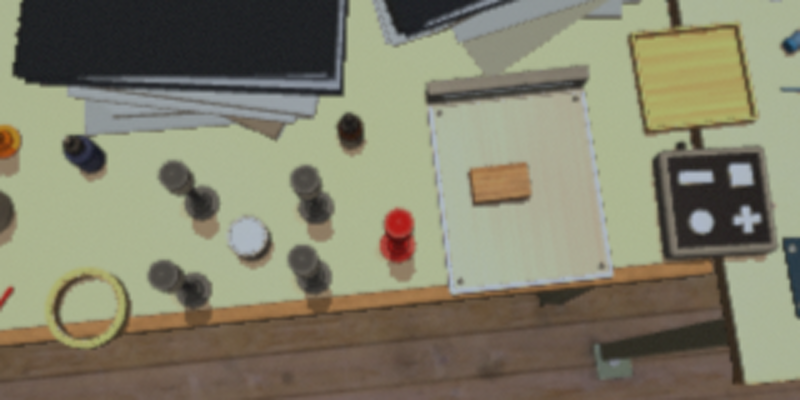

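View pics/side0c.png

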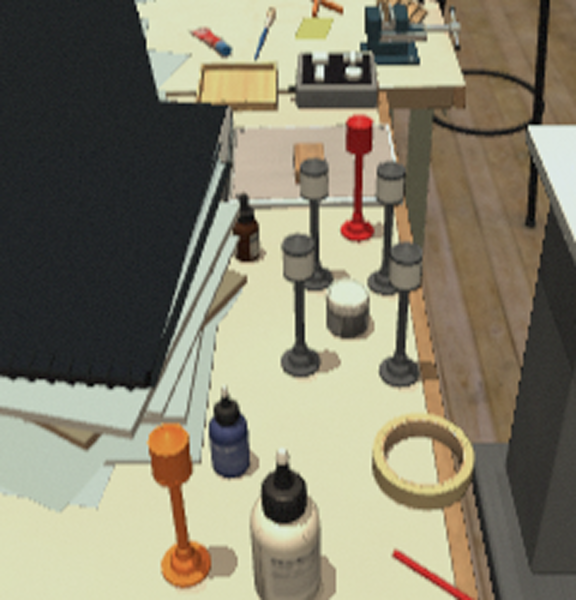

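View pics/top0.png

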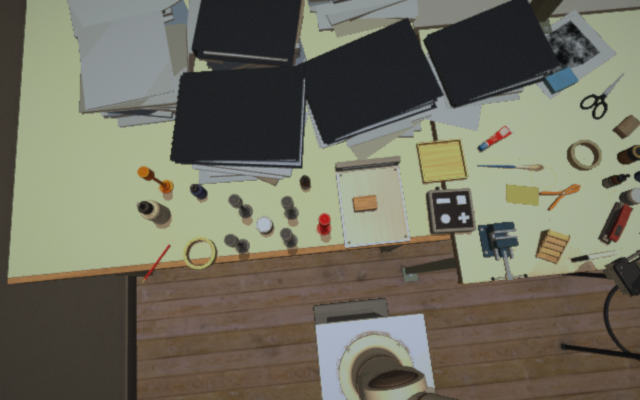

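View pics/side0.png

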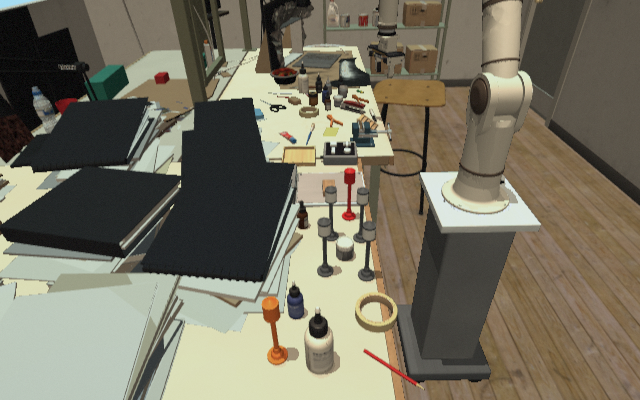

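Four grey lamps (side pixels of the lanterns: (325,228), (369,230), (331,195), (362,195)). The red one at (349,175) and the orange one at (271,310) are look-alikes to leave alone. The block is on the plate, and the tray and console are to the right. Next I'll measure positions.

```bash
cat > meas.py <<'E'
from h import *
import pickle
from scipy import ndimage
def clusters(W,img,cond,minpx=4):
    lab,n=ndimage.label(cond,structure=np.ones((3,3)))
    out=[]
    for i in range(1,n+1):
        m=lab==i
        if m.sum()<minpx: continue
        P=W[m]; v,u=np.where(m)
        out.append((m.sum(),u.mean(),v.mean(),P.min(0),P.max(0),np.median(P,0),img[m].mean(0)))
    return out
if __name__=='__main__':
    np.set_printoptions(precision=1,suppress=True)
    for n in ['top','side']:
        c=pickle.load(open(n+'0.pkl','rb')); W=world(c)
        print(n)
        with np.errstate(invalid='ignore'):
            ws=(W[...,0]>300)&(W[...,0]<900)&(W[...,1]>-350)&(W[...,1]<650)
            for lo,hi,nm in [(100,200,'tall'),(36,70,'mid'),(20,100,'low')]:
                print(nm)
                for o in clusters(W,c['img'],ws&(W[...,2]>lo)&(W[...,2]<hi)):
                    print(o[0],np.array(o[1:3]),o[3],o[4],'med',o[5],o[6].astype(int))
E
python3 meas.py
```

```text
top
tall
17470 [282.4 106.3] [ 572.1 -270.2  100. ] [900. 650. 200.] med [780.3 255.7 147. ] [46 49 51]
19 [287.5  57.8] [894.2 151.5 186.3] [899.7 174.1 193.8] med [896.8 160.  190.1] [39 40 42]
9 [282.2  65.7] [896.8 172.1 147.4] [899.7 186.9 152.5] med [898.7 180.5 149.3] [30 31 33]
4 [251.8 119.5] [712.  270.1 196.9] [719.2 276.4 199.8] med [715.1 274.4 199. ] [31 32 35]
4 [251.  156.2] [608.4 280.  198. ] [613.8 285.2 199.8] med [609.9 282.4 199.5] [31 33 36]
186 [146.  173.4] [591.7 566.3 100.7] [623.2 598.9 177.3] med [603.9 577.4 167.4] [133  86  34]
5 [191.2 185.4] [570.8 471.7 100.4] [576.  475.9 111.1] med [573.2 472.2 107. ] [104  99  84]
151 [235.3 200.9] [488.  324.5 130.7] [519.8 356.1 178.3] med [501.  337.1 168.4] [84 82 73]
143 [287.1 202.6] [469.  184.6 131.4] [500.2 215.9 176.8] med [481.9 199.2 169. ] [87 84 76]
212 [145.8 208. ] [494.4 576.3 100.1] [538.3 618.9 172.9] med [514.5 593.6 130.1] [69 65 55]
135 [324.2 220. ] [410.4  89.6 132.1] [441.8 119.7 178.4] med [423.8 105.3 169. ] [156  49  41]
137 [286.1 234.2] [383.1 194.4 130.3] [414.2 225.2 178.4] med [396
[... 8220 characters left out ...]
1] med [768.2 458.9  20.4] [185 198 181]
5 [187.4 304.2] [831.1 455.8  20.2] [836.5 461.7  22.1] med [834.3 460.2  20.4] [184 197 180]
5 [193.2 304.4] [817.3 458.9  20.2] [823.1 462.2  20.7] med [819.7 459.3  20.5] [185 198 181]
4 [217.  307.8] [757.8 470.3  20.7] [762.6 472.9  22. ] med [760.5 472.4  21.4] [185 198 181]
5 [220.8 311.6] [746.3 478.   20.3] [752.2 487.2  21.2] med [748.5 483.6  20.5] [185 198 182]
4 [227. 311.] [733.  478.2  20. ] [737.4 483.8  20.7] med [735.2 481.   20.3] [185 198 181]
144 [275.2 341.3] [602.7 581.   20.1] [617.4 592.8  98.4] med [609.6 587.4  53.3] [140  73  35]
774 [318.8 352.5] [492.6 585.8  20. ] [549.5 629.4 100. ] med [520.3 623.2  68.1] [142 131 110]
```

```bash
cat > m2.py <<'E'
from meas import *
import sys
np.set_printoptions(precision=1,suppress=True)
def rect(P): 
    (cx,cy),(w,h),a=cv2.minAreaRect(P[:,:2].astype(np.float32)); return np.array([cx,cy,w,h,a])
def pxw(c,u,v,z):
    E=np.array(c['extrinsics']); d=E[:3,:3]@np.array([(u-c['cx'])/c['fx'],(v-c['cy'])/c['fy'],1]); o=E[:3,3]
    return o+d*(z-o[2])/d[2]
def block(c,W,lo,box,side=False):
    with np.errstate(invalid='ignore'):
        m=(W[...,2]>lo)&(W[...,2]<lo+14)&(W[...,0]>box[0])&(W[...,0]<box[1])&(W[...,1]>box[2])&(W[...,1]<box[3])
    return rect(W[m]),m.sum()
if __name__=='__main__':
    for n in ['top','side']:
        c=pickle.load(open(n+'0.pkl','rb')); W=world(c)
        print(n,'block',block(c,W,32,(440,540,-90,40)))
        print('console',block(c,W,36,(360,515,-360,-200)))
        hs=W[...,2]
        if n=='top':
            with np.errstate(invalid='ignore'):
                m=(hs>38)&(W[...,0]>590)&(W[...,0]<625)&(W[...,1]>-160)&(W[...,1]<60); print('housing',rect(W[m]))
                m=(hs>12)&(hs<25)&(W[...,0]>520)&(W[...,0]<680)&(W[...,1]>-370)&(W[...,1]<-200); print('tray',rect(W[m]),m.sum())
                for u,v in [(345,247),(409.4,239.2),(337,171),(399,167)]: print('pl',pxw(c,u,v,12))
                # book heights
                for x in range(540,700,20):
                    print(x,[int(np.nanmax(np.where((abs(W[...,0]-x)<10)&(abs(W[...,1]-y)<15),hs,-9))) for y in range(-330,480,30)])
        save(n+'_pl.png',c['img'][140:260,325:485] if n=='top' else c['img'][130:220,270:370],5)
E
python3 m2.py
```

```text
top block (array([486.7, -26.7,  42.6,  70. ,   1.2]), np.int64(307))
console (array([ 436.8, -280.8,  130.5,  128.3,   86.7]), np.int64(1598))
housing [608.9 -49.6  21.2 198.    0. ]
tray [ 601.7 -287.2  132.5  142.2    0.3] 266
pl [361.9  47.6  12. ]
pl [ 365.5 -148.3   12. ]
pl [600.5  45.1  12. ]
pl [ 593.5 -150.1   12. ]
540 [22, 21, 21, 23, 21, 6, 15, 17, 19, 16, 16, 16, 16, 16, 5, 3, 4, 4, 6, 2, 5, 6, 9, 4, 5, 5, 4]
560 [10, 8, 8, 9, 20, 6, 18, 16, 17, 17, 18, 16, 16, 17, 4, 48, 97, 3, 6, 37, 4, 4, 3, 5, 5, 4, 73]
580 [10, 7, 8, 9, 20, 4, 16, 16, 15, 19, 17, 17, 17, 13, 5, 52, 226, 225, 221, 111, 111, 6, 3, 3, 4, 3, 80]
600 [8, 9, 11, 9, 19, 3, 50, 53, 54, 54, 55, 52, 54, 52, 3, 5, 228, 225, 220, 216, 208, 204, 199, 192, 14, 14, 16]
620 [8, 10, 8, 9, 22, 4, 53, 53, 56, 53, 54, 53, 54, 51, 4, 3, 227, 225, 219, 215, 210, 204, 201, 194, 189, 184, 177]
640 [10, 8, 11, 10, 21, 4, 5, 5, 34, 33, 33, 26, 4, 6, 3, 4, 227, 225, 220, 216, 208, 204, 198, 195, 188, 184, 176]
660 [19, 22, 20, 19, 24, 5, 3, 34, 34, 34, 50, 57, 73, 107, 101, 7, 226, 222, 218, 214, 207, 203, 200, 193, 188, 183, 178]
680 [5, 3, 4, 4, 30, 30, 34, 52, 55, 54, 119, 120, 113, 111, 103, 5, 228, 224, 219, 213, 210, 203, 199, 192, 188, 183, 177]
side block (array([489.4, -24.4,  41.4,  74.1,   2.3]), np.int64(95))
console (array([ 440.3, -282.9,  141.4,  129.1,   87.2]), np.int64(459))
```

View pics/top_pl.png

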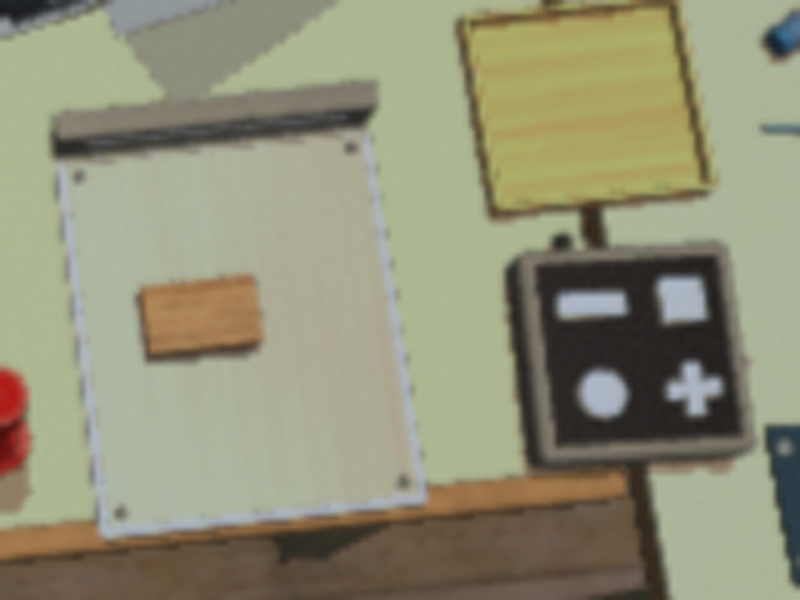

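Tray centre is about (602,-287), block about (488,-25.5), and plate centre about (482,-50). The console has bar at far left, square at far right, round at near left and cross at near right. First I'll turn the gripper to yaw 90 and go for the block.

Emit:
move_arm(
  commands=[
    {"az":-7,"tz":-0.01},
    {"az":-7,"tz":-0.01},
    {"az":-7,"tz":-0.01},
    {"az":-7,"tz":-0.01},
    {"az":-7,"tz":-0.01},
    {"az":-7},
    {"az":-7},
    {"az":-7},
  ],
)

```text
schema error: expected keys tx, ty, tz, ax, ay, az, hand
```

```bash
cat > d.py <<'E'
from h import *
import sys
from scipy.spatial.transform import Rotation as R
s=r.state(); p=np.array(s['eef_pos']); rt=s['tcp_rot']
M=R.from_euler('xyz',rt,degrees=True).as_matrix()
print('t',round(s['time_s'],2),'pos',np.round(p,1),'rot',np.round(rt,2),'F',np.round(s['force'],1),'gap',round(s['finger_gap'],1),'q',np.round(s['joint_pos'],0))
a=[float(x) for x in sys.argv[1:]]
if len(a)>=3: print('tool delta mm',np.round(M.T@(np.array(a[:3])-p),1))
if len(a)>=4:
    T=R.from_euler('xyz',[180,0,a[3]],degrees=True).as_matrix()
    print('rotvec',np.round(R.from_matrix(M.T@T).as_rotvec(degrees=True),2))
E
python3 d.py 488 -25 260 90
```

```text
t 1.3 pos [ 236.8 -605.3  234.7] rot [180.    -0.    21.36] F [ 0.4 -0.5 -0.7] gap 91.8 q [ 84.  29. -24.  89.  13.  65. -12.]
tool delta mm [ 445.4 -448.9  -25.3]
rotvec [  0.     0.   -68.64]
```

Emit:
move_arm(
  commands=[
    {"tx":0,"ty":0,"tz":-0.01,"ax":0,"ay":0,"az":-7,"hand":1},
    {"tx":0,"ty":0,"tz":-0.01,"ax":0,"ay":0,"az":-7,"hand":1},
    {"tx":0,"ty":0,"tz":-0.01,"ax":0,"ay":0,"az":-7,"hand":1},
    {"tx":0,"ty":0,"tz":0,"ax":0,"ay":0,"az":-7,"hand":1},
    {"tx":0,"ty":0,"tz":0,"ax":0,"ay":0,"az":-7,"hand":1},
    {"tx":0,"ty":0,"tz":0,"ax":0,"ay":0,"az":-7,"hand":1},
    {"tx":0,"ty":0,"tz":0,"ax":0,"ay":0,"az":-7,"hand":1},
    {"tx":0,"ty":0,"tz":0,"ax":0,"ay":0,"az":-7,"hand":1},
  ],
)

```text
time_s: 1.97
eef_pos: [236.7, -605.4, 264.8]
tcp_rot: [-180.0, 0.0, 77.7]
force: [-0.2, -0.0, 0.6]
finger_gap: 92.0
```

```bash
python3 d.py 488 -25 260 91
```

```text
t 1.97 pos [ 236.7 -605.4  264.8] rot [-1.80e+02  1.00e-02  7.77e+01] F [-0.2 -0.   0.6] gap 92.0 q [ 92.  30. -36.  87.  18.  70.  40.]
tool delta mm [620.6 121.9   4.7]
rotvec [-0.00e+00  1.00e-02 -1.33e+01]
```

Emit:
move_arm(
  commands=[
    {"tx":0,"ty":0,"tz":0,"ax":0,"ay":0,"az":-6.7,"hand":1},
    {"tx":0,"ty":0,"tz":0,"ax":0,"ay":0,"az":-6.6,"hand":1},
    {"tx":0.035,"ty":0.018,"tz":0,"ax":0,"ay":0,"az":0,"hand":1},
    {"tx":0.035,"ty":0.018,"tz":0,"ax":0,"ay":0,"az":0,"hand":1},
    {"tx":0.035,"ty":0.018,"tz":0,"ax":0,"ay":0,"az":0,"hand":1},
    {"tx":0.035,"ty":0.018,"tz":0,"ax":0,"ay":0,"az":0,"hand":1},
    {"tx":0.035,"ty":0.018,"tz":0,"ax":0,"ay":0,"az":0,"hand":1},
    {"tx":0.035,"ty":0.018,"tz":0,"ax":0,"ay":0,"az":0,"hand":1},
  ],
)

```text
time_s: 2.63
eef_pos: [342.8, -392.4, 264.9]
tcp_rot: [180.0, 0.0, 90.6]
force: [0.7, -0.7, 0.6]
finger_gap: 92.1
```

Emit:
move_arm(
  commands=[
    {"tx":0.035,"ty":0.018,"tz":0,"ax":0,"ay":0,"az":0,"hand":1},
    {"tx":0.035,"ty":0.018,"tz":0,"ax":0,"ay":0,"az":0,"hand":1},
    {"tx":0.035,"ty":0.018,"tz":0,"ax":0,"ay":0,"az":0,"hand":1},
    {"tx":0.035,"ty":0.018,"tz":0,"ax":0,"ay":0,"az":0,"hand":1},
    {"tx":0.035,"ty":0.018,"tz":0,"ax":0,"ay":0,"az":0,"hand":1},
    {"tx":0.035,"ty":0.018,"tz":0,"ax":0,"ay":0,"az":0,"hand":1},
    {"tx":0.035,"ty":0.018,"tz":0,"ax":0,"ay":0,"az":0,"hand":1},
    {"tx":0.035,"ty":0.018,"tz":0,"ax":0,"ay":0,"az":0,"hand":1},
  ],
)

```text
time_s: 3.3
eef_pos: [483.7, -110.9, 265.2]
tcp_rot: [180.0, 0.1, 90.6]
force: [0.2, -0.3, 0.0]
finger_gap: 92.0
```

```bash
python3 d.py 488 -25 120 91
python3 - <<'E'
from m2 import *
c=r.read_camera('side'); save('side1.png',c['img'][120:220,250:410],5); W=world(c); print(block(c,W,32,(430,540,-90,40)))
E
```

```text
t 3.3 pos [ 483.7 -110.9  265.2] rot [1.7996e+02 7.0000e-02 9.0630e+01] F [ 0.2 -0.3  0. ] gap 92.0 q [ 57.  16. -55. 108.  15.  64.  -3.]
tool delta mm [ 86.    5.2 145.1]
rotvec [ 0.04  0.07 -0.37]
(array([489.3, -26.1,  41.4,  74.2,   2.5]), np.int64(95))
```

View pics/side1.png

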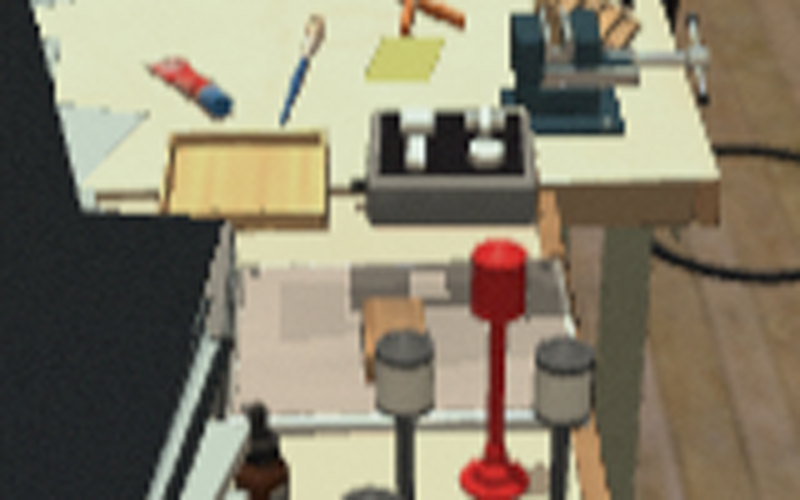

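Block is still in place (top face at side-crop pixel (393,325)). Descending to it now.

Emit:
move_arm(
  commands=[
    {"tx":0.0214,"ty":0.0013,"tz":0,"ax":0,"ay":0,"az":0,"hand":1},
    {"tx":0.0214,"ty":0.0013,"tz":0,"ax":0,"ay":0,"az":0,"hand":1},
    {"tx":0.0214,"ty":0.0013,"tz":0.025,"ax":0,"ay":0,"az":0,"hand":1},
    {"tx":0.0214,"ty":0.0013,"tz":0.025,"ax":0,"ay":0,"az":0,"hand":1},
    {"tx":0,"ty":0,"tz":0.03,"ax":0,"ay":0,"az":0,"hand":1},
    {"tx":0,"ty":0,"tz":0.03,"ax":0,"ay":0,"az":0,"hand":1},
    {"tx":0,"ty":0,"tz":0.03,"ax":0,"ay":0,"az":0,"hand":1},
    {"tx":0,"ty":0,"tz":0.03,"ax":0,"ay":0,"az":0,"hand":1},
  ],
)

```text
time_s: 4.02
eef_pos: [487.5, -26.9, 93.6]
tcp_rot: [180.0, 0.0, 90.7]
force: [0.1, -0.0, 0.2]
finger_gap: 91.9
```

Emit:
move_arm(
  commands=[
    {"tx":0,"ty":0,"tz":0.02,"ax":0,"ay":0,"az":0,"hand":1},
    {"tx":0,"ty":0,"tz":0.02,"ax":0,"ay":0,"az":0,"hand":1},
    {"tx":0,"ty":0,"tz":0.015,"ax":0,"ay":0,"az":0,"hand":1},
    {"tx":0,"ty":0,"tz":0.01,"ax":0,"ay":0,"az":0,"hand":1},
    {"tx":0,"ty":0,"tz":0.006,"ax":0,"ay":0,"az":0,"hand":1},
    {"tx":0,"ty":0,"tz":0,"ax":0,"ay":0,"az":0,"hand":1},
    {"tx":0,"ty":0,"tz":0,"ax":0,"ay":0,"az":0,"hand":1},
    {"tx":0,"ty":0,"tz":0,"ax":0,"ay":0,"az":0,"hand":1},
  ],
)

```text
time_s: 4.68
eef_pos: [488.2, -26.8, 24.6]
tcp_rot: [179.9, 0.0, 90.7]
force: [-0.1, 0.4, -0.1]
finger_gap: 91.6
```

```bash
python3 d.py 488 -25 24 91
```

```text
t 4.68 pos [488.2 -26.8  24.6] rot [1.7991e+02 1.0000e-02 9.0660e+01] F [-0.1  0.4 -0.1] gap 91.6 q [ 33.  36. -40. 119.  38.  38. -33.]
tool delta mm [ 1.8 -0.1  0.6]
rotvec [ 0.09  0.01 -0.34]
```

Emit:
move_arm(
  commands=[
    {"tx":0,"ty":0,"tz":0,"ax":0,"ay":0,"az":0,"hand":0.3},
    {"tx":0,"ty":0,"tz":0,"ax":0,"ay":0,"az":0,"hand":0.3},
    {"tx":0,"ty":0,"tz":0,"ax":0,"ay":0,"az":0,"hand":0.3},
    {"tx":0,"ty":0,"tz":0,"ax":0,"ay":0,"az":0,"hand":0.3},
    {"tx":0,"ty":0,"tz":0,"ax":0,"ay":0,"az":0,"hand":0.3},
    {"tx":0,"ty":0,"tz":0,"ax":0,"ay":0,"az":0,"hand":0.3},
    {"tx":0,"ty":0,"tz":0,"ax":0,"ay":0,"az":0,"hand":0.3},
    {"tx":0,"ty":0,"tz":-0.005,"ax":0,"ay":0,"az":0,"hand":0.3},
  ],
  force=30,
)

```text
time_s: 5.35
eef_pos: [486.7, -26.8, 28.3]
tcp_rot: [-179.9, -0.0, 90.7]
force: [-0.2, -0.2, -0.6]
finger_gap: 42.7
```

Emit:
move_arm(
  commands=[
    {"tx":0,"ty":0,"tz":-0.02,"ax":0,"ay":0,"az":0,"hand":0.3},
    {"tx":0,"ty":0,"tz":-0.03,"ax":0,"ay":0,"az":0,"hand":0.3},
    {"tx":0,"ty":0,"tz":-0.03,"ax":0,"ay":0,"az":0,"hand":0.3},
    {"tx":-0.02,"ty":0.009,"tz":-0.02,"ax":0,"ay":0,"az":0,"hand":0.3},
    {"tx":-0.03,"ty":0.0134,"tz":0,"ax":0,"ay":0,"az":0,"hand":0.3},
    {"tx":-0.03,"ty":0.0134,"tz":0,"ax":0,"ay":0,"az":0,"hand":0.3},
    {"tx":-0.03,"ty":0.0134,"tz":0,"ax":0,"ay":0,"az":0,"hand":0.3},
    {"tx":-0.03,"ty":0.0134,"tz":0,"ax":0,"ay":0,"az":0,"hand":0.3},
  ],
)

```text
time_s: 6.02
eef_pos: [551.8, -167.7, 129.3]
tcp_rot: [180.0, 0.0, 90.7]
force: [1.7, 0.1, -0.6]
finger_gap: 42.8
```

Emit:
move_arm(
  commands=[
    {"tx":-0.03,"ty":0.0134,"tz":0,"ax":0,"ay":0,"az":0,"hand":0.3},
    {"tx":-0.03,"ty":0.0134,"tz":0,"ax":0,"ay":0,"az":0,"hand":0.3},
    {"tx":-0.03,"ty":0.0134,"tz":0,"ax":0,"ay":0,"az":0,"hand":0.3},
    {"tx":-0.03,"ty":0.0134,"tz":0,"ax":0,"ay":0,"az":0,"hand":0.3},
    {"tx":0,"ty":0,"tz":0,"ax":0,"ay":0,"az":0,"hand":0.3},
    {"tx":0,"ty":0,"tz":0,"ax":0,"ay":0,"az":0,"hand":0.3},
    {"tx":0,"ty":0,"tz":0,"ax":0,"ay":0,"az":0,"hand":0.3},
    {"tx":0,"ty":0,"tz":0,"ax":0,"ay":0,"az":0,"hand":0.3},
  ],
)

```text
time_s: 6.68
eef_pos: [606.3, -283.5, 128.8]
tcp_rot: [-180.0, -0.1, 90.8]
force: [-0.3, 0.5, -1.0]
finger_gap: 42.7
```

```bash
python3 d.py 603 -287 16 90
```

```text
t 6.68 pos [ 606.3 -283.5  128.8] rot [-1.7997e+02 -7.0000e-02  9.0780e+01] F [-0.3  0.5 -1. ] gap 42.7 q [ 52.  42. -43.  90.  32.  61.   1.]
tool delta mm [ -3.6  -3.3 112.8]
rotvec [-0.03 -0.07  0.78]
```

Emit:
move_arm(
  commands=[
    {"tx":-0.0035,"ty":-0.0035,"tz":0.02,"ax":0,"ay":0,"az":0,"hand":0.3},
    {"tx":0,"ty":0,"tz":0.02,"ax":0,"ay":0,"az":0,"hand":0.3},
    {"tx":0,"ty":0,"tz":0.02,"ax":0,"ay":0,"az":0,"hand":0.3},
    {"tx":0,"ty":0,"tz":0.02,"ax":0,"ay":0,"az":0,"hand":0.3},
    {"tx":0,"ty":0,"tz":0.015,"ax":0,"ay":0,"az":0,"hand":0.3},
    {"tx":0,"ty":0,"tz":0.01,"ax":0,"ay":0,"az":0,"hand":0.3},
    {"tx":0,"ty":0,"tz":0.004,"ax":0,"ay":0,"az":0,"hand":0.3},
    {"tx":0,"ty":0,"tz":0,"ax":0,"ay":0,"az":0,"hand":0.3},
  ],
)

```text
time_s: 7.35
eef_pos: [603.2, -287.8, 20.5]
tcp_rot: [-180.0, -0.0, 90.7]
force: [1.1, 0.6, -0.8]
finger_gap: 42.5
```

```bash
python3 d.py 603 -287 16 90
```

```text
t 7.35 pos [ 603.2 -287.8   20.5] rot [-1.7997e+02 -1.0000e-02  9.0740e+01] F [ 1.1  0.6 -0.8] gap 42.5 q [ 49.  49. -39.  93.  37.  51.  -3.]
tool delta mm [ 0.8 -0.2  4.5]
rotvec [-0.03 -0.01  0.74]
```

Emit:
move_arm(
  commands=[
    {"tx":0,"ty":0,"tz":0.002,"ax":0,"ay":0,"az":0,"hand":0.3},
    {"tx":0,"ty":0,"tz":0.002,"ax":0,"ay":0,"az":0,"hand":0.3},
    {"tx":0,"ty":0,"tz":0,"ax":0,"ay":0,"az":0,"hand":0.3},
    {"tx":0,"ty":0,"tz":0,"ax":0,"ay":0,"az":0,"hand":0.62},
    {"tx":0,"ty":0,"tz":0,"ax":0,"ay":0,"az":0,"hand":0.62},
    {"tx":0,"ty":0,"tz":0,"ax":0,"ay":0,"az":0,"hand":0.62},
    {"tx":0,"ty":0,"tz":0,"ax":0,"ay":0,"az":0,"hand":0.62},
    {"tx":0,"ty":0,"tz":0,"ax":0,"ay":0,"az":0,"hand":0.62},
  ],
)

```text
time_s: 8.02
eef_pos: [603.0, -288.9, 15.5]
tcp_rot: [-180.0, -0.0, 90.7]
force: [0.2, -1.1, -0.0]
finger_gap: 56.8
```

Emit:
move_arm(
  commands=[
    {"tx":0,"ty":0,"tz":-0.015,"ax":0,"ay":0,"az":0,"hand":0.62},
    {"tx":0,"ty":0,"tz":-0.03,"ax":0,"ay":0,"az":0,"hand":0.62},
    {"tx":0,"ty":0,"tz":-0.035,"ax":0,"ay":0,"az":0,"hand":0.62},
    {"tx":0,"ty":0,"tz":-0.035,"ax":0,"ay":0,"az":0,"hand":0.62},
    {"tx":0,"ty":0,"tz":-0.035,"ax":0,"ay":0,"az":0,"hand":0.62},
    {"tx":0,"ty":0,"tz":-0.035,"ax":0,"ay":0,"az":0,"hand":0.62},
    {"tx":0,"ty":0,"tz":-0.035,"ax":0,"ay":0,"az":0,"hand":0.62},
    {"tx":0,"ty":0,"tz":-0.035,"ax":0,"ay":0,"az":0,"hand":0.62},
  ],
)

```text
time_s: 8.68
eef_pos: [602.9, -288.6, 273.7]
tcp_rot: [180.0, 0.0, 90.7]
force: [0.1, 0.0, 0.5]
finger_gap: 57.0
```

```bash
python3 d.py 486 200 300 180
python3 - <<'E'
from h import *
c=r.read_camera('top'); save('top2.png',c['img'][130:290,165:485],2.5)
c=r.read_camera('side'); save('side2.png',c['img'][120:270,230:430],4)
E
```

```text
t 8.68 pos [ 602.9 -288.6  273.7] rot [1.7996e+02 1.0000e-02 9.0700e+01] F [0.1 0.  0.5] gap 57.0 q [ 54.  34. -48.  83.  26.  74.   5.]
tool delta mm [ 489.9 -110.9  -26.5]
rotvec [ 3.00e-02  4.00e-02 -8.93e+01]
```

View pics/side2.png

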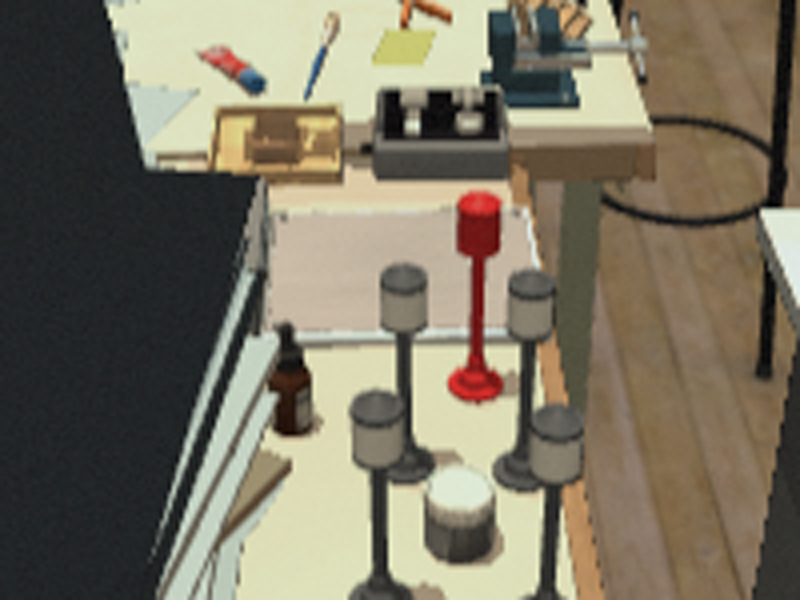

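The block is in the tray (crop pixel (280,135)). Next is lamp B at about (486,200).

Emit:
move_arm(
  commands=[
    {"tx":0.03,"ty":-0.01,"tz":-0.01,"ax":0,"ay":0,"az":0,"hand":0.62},
    {"tx":0.038,"ty":-0.01,"tz":-0.01,"ax":0,"ay":0,"az":0,"hand":0.62},
    {"tx":0.038,"ty":-0.01,"tz":-0.01,"ax":0,"ay":0,"az":0,"hand":0.62},
    {"tx":0.039,"ty":-0.01,"tz":0,"ax":0,"ay":0,"az":0,"hand":0.62},
    {"tx":0.039,"ty":-0.01,"tz":0,"ax":0,"ay":0,"az":0,"hand":0.62},
    {"tx":0.039,"ty":-0.01,"tz":0,"ax":0,"ay":0,"az":0,"hand":0.62},
    {"tx":0.039,"ty":-0.01,"tz":0,"ax":0,"ay":0,"az":0,"hand":0.62},
    {"tx":0.039,"ty":-0.01,"tz":0,"ax":0,"ay":0,"az":0,"hand":0.62},
  ],
)

```text
time_s: 9.45
eef_pos: [518.5, 13.0, 301.2]
tcp_rot: [180.0, 0.0, 90.7]
force: [0.4, 0.8, 0.8]
finger_gap: 57.1
```

Emit:
move_arm(
  commands=[
    {"tx":0.039,"ty":-0.01,"tz":0,"ax":0,"ay":0,"az":0,"hand":0.62},
    {"tx":0.039,"ty":-0.01,"tz":0,"ax":0,"ay":0,"az":0,"hand":0.62},
    {"tx":0.039,"ty":-0.01,"tz":0,"ax":0,"ay":0,"az":0,"hand":0.62},
    {"tx":0.035,"ty":0,"tz":0,"ax":0,"ay":0,"az":0,"hand":0.62},
    {"tx":0.02,"ty":0,"tz":0,"ax":0,"ay":0,"az":-4,"hand":0.62},
    {"tx":0,"ty":0,"tz":0,"ax":0,"ay":0,"az":-7,"hand":0.62},
    {"tx":0,"ty":0,"tz":0,"ax":0,"ay":0,"az":-7,"hand":0.62},
    {"tx":0,"ty":0,"tz":0,"ax":0,"ay":0,"az":-7,"hand":0.62},
  ],
)

```text
time_s: 10.12
eef_pos: [486.9, 183.8, 301.2]
tcp_rot: [180.0, 0.0, 116.2]
force: [-0.4, -0.4, -0.2]
finger_gap: 57.1
```

Emit:
move_arm(
  commands=[
    {"tx":0,"ty":0,"tz":0,"ax":0,"ay":0,"az":-7,"hand":0.62},
    {"tx":0,"ty":0,"tz":0,"ax":0,"ay":0,"az":-7,"hand":0.62},
    {"tx":0,"ty":0,"tz":0,"ax":0,"ay":0,"az":-7,"hand":0.62},
    {"tx":0,"ty":0,"tz":0,"ax":0,"ay":0,"az":-7,"hand":0.62},
    {"tx":0,"ty":0,"tz":0,"ax":0,"ay":0,"az":-7,"hand":0.62},
    {"tx":0,"ty":0,"tz":0,"ax":0,"ay":0,"az":-7,"hand":0.62},
    {"tx":0,"ty":0,"tz":0,"ax":0,"ay":0,"az":-7,"hand":0.62},
    {"tx":0,"ty":0,"tz":0,"ax":0,"ay":0,"az":-7,"hand":0.62},
  ],
)

```text
time_s: 10.78
eef_pos: [487.3, 182.7, 301.2]
tcp_rot: [-180.0, 0.0, 172.0]
force: [-0.8, -0.2, -0.2]
finger_gap: 57.0
```

```bash
python3 d.py 486 200 190 180
cat > lamps.py <<'E'
from meas import *
np.set_printoptions(precision=1,suppress=True)
def lamps():
  for n in ['top','side']:
    c=r.read_camera(n); W=world(c)
    save(f'{n}_t.png',c['img'][130:290,165:485] if n=='top' else c['img'][120:270,230:430],2.5 if n=='top' else 4)
    with np.errstate(invalid='ignore'):
        ws=(W[...,0]>300)&(W[...,0]<560)&(W[...,1]>-200)&(W[...,1]<400)
        for o in clusters(W,c['img'],ws&(W[...,2]>130)&(W[...,2]<200),30):
            print(n,o[0],np.array(o[1:3]),'ctr',(o[3]+o[4])/2,'size',(o[4]-o[3]),o[6].astype(int))
lamps()
E
python3 lamps.py
```

```text
t 10.78 pos [487.3 182.7 301.2] rot [-1.7997e+02  3.0000e-02  1.7203e+02] F [-0.8 -0.2 -0.2] gap 57.0 q [ 36.  29. -79. 102.  29.  74.  32.]
tool delta mm [  3.8  17.  111.1]
rotvec [-0.03  0.03 -7.97]
top 150 [235.3 200.9] ctr [504.1 340.1 154. ] size [31.7 32.5 45.9] [79 77 69]
top 143 [287.1 202.6] ctr [484.7 200.2 154. ] size [31.5 31.2 45. ] [67 65 58]
top 136 [324.3 220. ] ctr [425.8 104.5 154.7] size [30.6 30.3 46.2] [109  31  27]
top 137 [286.1 234.2] ctr [398.9 209.9 153.7] size [30.5 30.9 46.7] [56 53 48]
top 152 [231.2 240.4] ctr [397.5 356.8 153.9] size [32.  31.6 46.5] [80 77 69]
side 171 [349.1 175.3] ctr [429.7 105.4 155.8] size [32.  36.8 46.5] [121  37  33]
side 201 [330.4 193.9] ctr [487.4 199.9 155.1] size [30.4 35.5 46.7] [105 101  89]
side 197 [362.3 195.4] ctr [401.6 211.8 155.7] size [30.6 34.  46.9] [97 93 82]
side 246 [324.  226.7] ctr [506.5 342.4 155.6] size [29.8 34.8 48.7] [110 107  95]
side 260 [368.5 230.2] ctr [400.3 358.6 155.7] size [32.4 35.9 47.4] [107 103  91]
```

Emit:
move_arm(
  commands=[
    {"tx":0.0019,"ty":0.0085,"tz":0,"ax":0,"ay":0,"az":0,"hand":0.62},
    {"tx":0.0019,"ty":0.0085,"tz":0,"ax":0,"ay":0,"az":0,"hand":0.62},
    {"tx":0,"ty":0,"tz":0.015,"ax":0,"ay":0,"az":0,"hand":0.62},
    {"tx":0,"ty":0,"tz":0.025,"ax":0,"ay":0,"az":0,"hand":0.62},
    {"tx":0,"ty":0,"tz":0.025,"ax":0,"ay":0,"az":0,"hand":0.62},
    {"tx":0,"ty":0,"tz":0.02,"ax":0,"ay":0,"az":0,"hand":0.62},
    {"tx":0,"ty":0,"tz":0,"ax":0,"ay":0,"az":0,"hand":0.62},
    {"tx":0,"ty":0,"tz":0,"ax":0,"ay":0,"az":0,"hand":0.62},
  ],
)

```text
time_s: 11.55
eef_pos: [485.5, 200.9, 215.7]
tcp_rot: [-180.0, -0.1, 171.7]
force: [1.0, 0.3, 1.2]
finger_gap: 57.0
```

```bash
python3 d.py 486 200 140 172;python3 lamps.py >/dev/null
```

```text
t 11.55 pos [485.5 200.9 215.7] rot [-1.7997e+02 -7.0000e-02  1.7166e+02] F [1.  0.3 1.2] gap 57.0 q [ 29.  34. -72. 107.  35.  66.  26.]
tool delta mm [-0.7 -0.8 75.7]
rotvec [-0.03 -0.07 -0.34]
```

View pics/side_t.png

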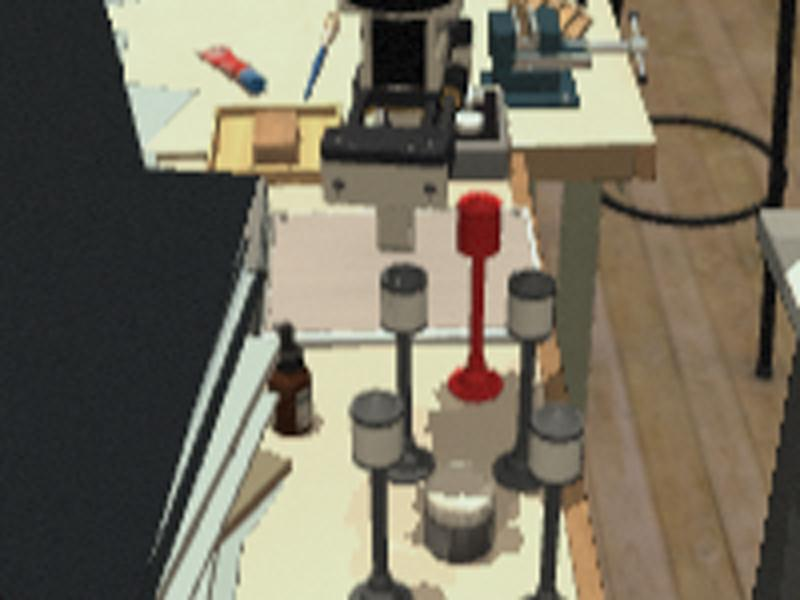

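The gripper is above lamp B (finger at crop pixel (395,230), lantern at (403,285)). I'll check the camera against the arm using the finger's depth points.

Run:
```python
from meas import *
np.set_printoptions(precision=1,suppress=True)
c=r.read_camera('side'); W=world(c)
with np.errstate(invalid='ignore'):
    m=(W[...,2]>205)&(W[...,2]<245)&(W[...,0]>440)&(W[...,0]<540)&(W[...,1]>170)&(W[...,1]<300)
for z in range(205,245,5):
    k=m&(W[...,2]>=z)&(W[...,2]<z+5)
    if k.any(): P=W[k]; print(z,k.sum(),P.min(0),P.max(0),P.mean(0))
print(proj(c,(486,200,160)),proj(c,(486,235,215)))
```

```text
210 4 [483.8 232.2 211.3] [491.4 236.9 214.2] [487.6 234.7 212.8]
215 5 [491.5 237.2 217.6] [501.7 240.6 219.7] [496.6 239.6 219.1]
220 4 [484.  242.4 220.6] [504.2 245.3 224.9] [490.9 243.9 222.4]
225 14 [484.  244.2 225.1] [501.6 247.8 229.5] [493.9 245.9 227.3]
230 17 [484.  243.3 230. ] [504.1 249.  234.7] [494.2 246.2 232.4]
235 14 [484.  242.9 235.4] [503.9 248.4 239. ] [493.4 246.6 237.6]
240 14 [484.  245.  240.2] [503.9 247.9 244.6] [494.4 246.6 242.4]
(np.float64(330.95578788799844), np.float64(191.58697090652774)) (np.float64(331.13263622534726), np.float64(181.31639107513183))
```

Emit:
move_arm(
  commands=[
    {"tx":-0.0007,"ty":-0.0008,"tz":0.015,"ax":0,"ay":0,"az":0,"hand":0.62},
    {"tx":0,"ty":0,"tz":0.02,"ax":0,"ay":0,"az":0,"hand":0.62},
    {"tx":0,"ty":0,"tz":0.02,"ax":0,"ay":0,"az":0,"hand":0.62},
    {"tx":0,"ty":0,"tz":0.015,"ax":0,"ay":0,"az":0,"hand":0.62},
    {"tx":0,"ty":0,"tz":0.005,"ax":0,"ay":0,"az":0,"hand":0.62},
    {"tx":0,"ty":0,"tz":0,"ax":0,"ay":0,"az":0,"hand":0.62},
    {"tx":0,"ty":0,"tz":0,"ax":0,"ay":0,"az":0,"hand":0.62},
    {"tx":0,"ty":0,"tz":0,"ax":0,"ay":0,"az":0,"hand":0.62},
  ],
)

```text
time_s: 12.37
eef_pos: [487.5, 199.8, 141.7]
tcp_rot: [179.9, 0.1, 171.7]
force: [-0.7, -0.3, -0.4]
finger_gap: 56.9
```

Emit:
move_arm(
  commands=[
    {"tx":0,"ty":0,"tz":0,"ax":0,"ay":0,"az":0,"hand":0.55},
    {"tx":0,"ty":0,"tz":0,"ax":0,"ay":0,"az":0,"hand":0.5},
    {"tx":0,"ty":0,"tz":0,"ax":0,"ay":0,"az":0,"hand":0.45},
    {"tx":0,"ty":0,"tz":0,"ax":0,"ay":0,"az":0,"hand":0.4},
    {"tx":0,"ty":0,"tz":0,"ax":0,"ay":0,"az":0,"hand":0.35},
    {"tx":0,"ty":0,"tz":0,"ax":0,"ay":0,"az":0,"hand":0.25},
    {"tx":0,"ty":0,"tz":0,"ax":0,"ay":0,"az":0,"hand":0.2},
    {"tx":0,"ty":0,"tz":0,"ax":0,"ay":0,"az":0,"hand":0.2},
  ],
  force=25,
)

```text
time_s: 13.03
eef_pos: [487.0, 199.2, 140.8]
tcp_rot: [180.0, 0.0, 171.7]
force: [0.8, 0.3, 1.5]
finger_gap: 31.6
```

Emit:
move_arm(
  commands=[
    {"tx":0,"ty":0,"tz":-0.005,"ax":0,"ay":0,"az":0,"hand":0.2},
    {"tx":0,"ty":0,"tz":-0.01,"ax":0,"ay":0,"az":0,"hand":0.2},
    {"tx":0,"ty":0,"tz":-0.015,"ax":0,"ay":0,"az":0,"hand":0.2},
    {"tx":0,"ty":0,"tz":-0.02,"ax":0,"ay":0,"az":0,"hand":0.2},
    {"tx":0,"ty":0,"tz":-0.02,"ax":0,"ay":0,"az":0,"hand":0.2},
    {"tx":0,"ty":0,"tz":-0.02,"ax":0,"ay":0,"az":0,"hand":0.2},
    {"tx":0,"ty":0,"tz":-0.02,"ax":0,"ay":0,"az":0,"hand":0.2},
    {"tx":0,"ty":0,"tz":-0.01,"ax":0,"ay":0,"az":0,"hand":0.2},
  ],
)

```text
time_s: 13.7
eef_pos: [487.6, 200.3, 264.3]
tcp_rot: [179.9, 0.2, 171.7]
force: [0.8, 0.3, -0.8]
finger_gap: 31.5
```

```bash
python3 d.py 535 -105 256 172;python3 lamps.py
```

```text
t 13.7 pos [487.6 200.3 264.3] rot [179.9    0.19 171.69] F [ 0.8  0.3 -0.8] gap 31.5 q [ 32.  31. -76. 104.  32.  71.  28.]
tool delta mm [ -91.  -295.2    8.1]
rotvec [ 0.1   0.19 -0.31]
top 135 [235.1 201.4] ctr [504.1 339.9 153.2] size [31.6 31.5 45.8] [79 76 68]
top 77 [287.1 204.9] ctr [480.5 204.  161.9] size [30.8 35.5 63.7] [49 48 44]
top 135 [324.3 219.9] ctr [426.6 104.5 154.7] size [30.5 30.3 45.1] [130  39  33]
top 136 [286.1 234.2] ctr [398.7 209.9 156.4] size [31.  30.9 46.2] [56 53 48]
top 153 [231.2 240.4] ctr [397.4 356.7 154.7] size [31.3 32.  48.4] [81 78 70]
side 170 [349.1 175.3] ctr [429.9 105.1 155.7] size [32.1 38.3 46.5] [125  38  34]
side 187 [329.7 196. ] ctr [490.2 204.5 164.8] size [41.5 38.6 69.5] [69 67 63]
side 197 [362.3 195.4] ctr [401.8 212.2 155.5] size [30.6 33.6 47.5] [95 91 81]
side 248 [324.  226.7] ctr [506.5 341.  155.8] size [29.8 34.1 48.7] [113 109  97]
side 260 [368.6 230.2] ctr [400.3 357.9 154.7] size [32.2 34.  46.8] [107 103  91]
```

View pics/side_t.png

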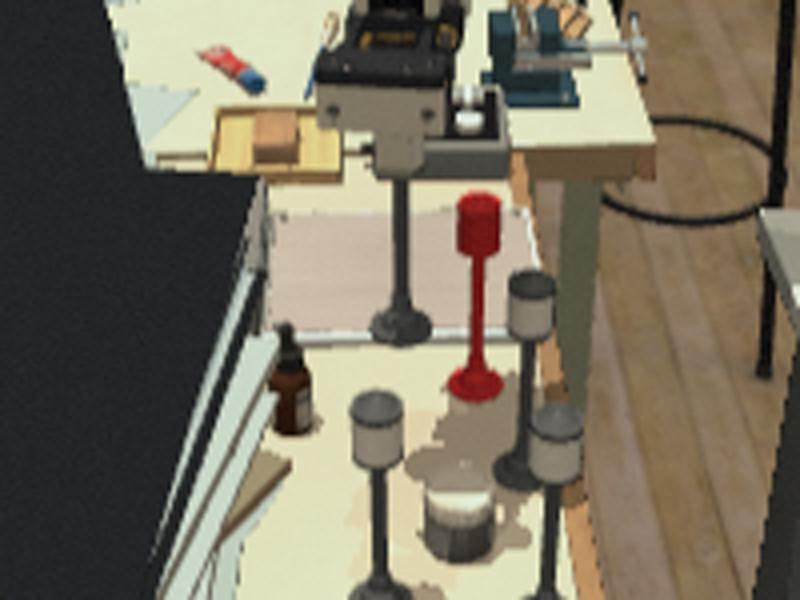

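The lamp hangs straight in the jaws (foot at crop pixel (400,328)). Carrying it to the plate.

Emit:
move_arm(
  commands=[
    {"tx":-0.005,"ty":-0.015,"tz":0,"ax":0,"ay":0,"az":0,"hand":0.2},
    {"tx":-0.007,"ty":-0.0225,"tz":0,"ax":0,"ay":0,"az":0,"hand":0.2},
    {"tx":-0.008,"ty":-0.0265,"tz":0,"ax":0,"ay":0,"az":0,"hand":0.2},
    {"tx":-0.008,"ty":-0.0265,"tz":0,"ax":0,"ay":0,"az":0,"hand":0.2},
    {"tx":-0.008,"ty":-0.0265,"tz":0,"ax":0,"ay":0,"az":0,"hand":0.2},
    {"tx":-0.008,"ty":-0.0265,"tz":0,"ax":0,"ay":0,"az":0,"hand":0.2},
    {"tx":-0.008,"ty":-0.0265,"tz":0,"ax":0,"ay":0,"az":0,"hand":0.2},
    {"tx":-0.008,"ty":-0.0265,"tz":0,"ax":0,"ay":0,"az":0,"hand":0.2},
  ],
)

```text
time_s: 14.47
eef_pos: [517.1, -5.6, 259.7]
tcp_rot: [-180.0, -0.1, 171.7]
force: [0.3, 0.2, -1.0]
finger_gap: 31.5
```

Emit:
move_arm(
  commands=[
    {"tx":-0.008,"ty":-0.0265,"tz":0,"ax":0,"ay":0,"az":0,"hand":0.2},
    {"tx":-0.008,"ty":-0.0265,"tz":0,"ax":0,"ay":0,"az":0,"hand":0.2},
    {"tx":-0.008,"ty":-0.0225,"tz":0,"ax":0,"ay":0,"az":0,"hand":0.2},
    {"tx":-0.007,"ty":-0.0225,"tz":0.01,"ax":0,"ay":0,"az":0,"hand":0.2},
    {"tx":0,"ty":0,"tz":0.02,"ax":0,"ay":0,"az":0,"hand":0.2},
    {"tx":0,"ty":0,"tz":0.02,"ax":0,"ay":0,"az":0,"hand":0.2},
    {"tx":0,"ty":0,"tz":0.02,"ax":0,"ay":0,"az":0,"hand":0.2},
    {"tx":0,"ty":0,"tz":0.01,"ax":0,"ay":0,"az":0,"hand":0.2},
  ],
)

```text
time_s: 15.13
eef_pos: [532.1, -105.8, 177.5]
tcp_rot: [180.0, -0.3, 171.6]
force: [0.2, -0.9, -1.7]
finger_gap: 31.8
```

```bash
python3 d.py 535 -105 153 172;python3 lamps.py >/dev/null
```

```text
t 15.13 pos [ 532.1 -105.8  177.5] rot [179.99  -0.26 171.64] F [ 0.2 -0.9 -1.7] gap 31.8 q [ 60.  40. -72. 106.  42.  66.  55.]
tool delta mm [-2.9  1.2 24.5]
rotvec [ 0.01 -0.26 -0.36]
```

View pics/side_t.png

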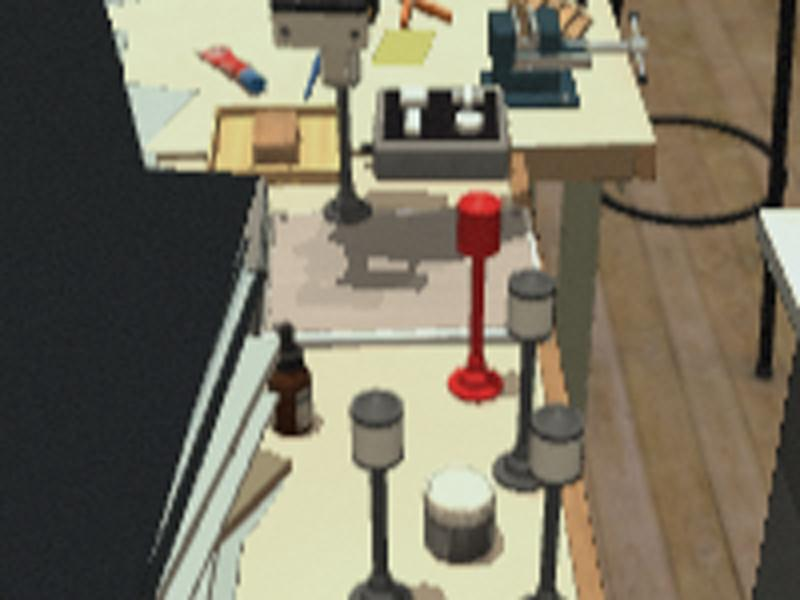

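Emit:
move_arm(
  commands=[
    {"tx":-0.0015,"ty":0.0006,"tz":0.008,"ax":0,"ay":0,"az":0,"hand":0.2},
    {"tx":-0.0015,"ty":0.0006,"tz":0.006,"ax":0,"ay":0,"az":0,"hand":0.2},
    {"tx":0,"ty":0,"tz":0.004,"ax":0,"ay":0,"az":0,"hand":0.2},
    {"tx":0,"ty":0,"tz":0.003,"ax":0,"ay":0,"az":0,"hand":0.2},
    {"tx":0,"ty":0,"tz":0,"ax":0,"ay":0,"az":0,"hand":0.2},
    {"tx":0,"ty":0,"tz":0,"ax":0,"ay":0,"az":0,"hand":0.2},
    {"tx":0,"ty":0,"tz":0,"ax":0,"ay":0,"az":0,"hand":0.2},
    {"tx":0,"ty":0,"tz":0,"ax":0,"ay":0,"az":0,"hand":0.2},
  ],
)

```text
time_s: 15.9
eef_pos: [537.6, -104.7, 160.1]
tcp_rot: [-180.0, 0.0, 171.7]
force: [0.6, -0.5, -1.0]
finger_gap: 31.5
```

```bash
python3 d.py 535 -105 153 172
```

```text
t 15.9 pos [ 537.6 -104.7  160.1] rot [-1.7999e+02  4.0000e-02  1.7166e+02] F [ 0.6 -0.5 -1. ] gap 31.5 q [ 59.  41. -70. 107.  44.  64.  54.]
tool delta mm [ 2.5 -0.7  7.1]
rotvec [-0.01  0.04 -0.34]
```

Emit:
move_arm(
  commands=[
    {"tx":0,"ty":0,"tz":0.003,"ax":0,"ay":0,"az":0,"hand":0.2},
    {"tx":0,"ty":0,"tz":0.002,"ax":0,"ay":0,"az":0,"hand":0.2},
    {"tx":0,"ty":0,"tz":0.001,"ax":0,"ay":0,"az":0,"hand":0.2},
    {"tx":0,"ty":0,"tz":0,"ax":0,"ay":0,"az":0,"hand":0.2},
    {"tx":0,"ty":0,"tz":0,"ax":0,"ay":0,"az":0,"hand":0.2},
    {"tx":0,"ty":0,"tz":0,"ax":0,"ay":0,"az":0,"hand":0.2},
    {"tx":0,"ty":0,"tz":0,"ax":0,"ay":0,"az":0,"hand":0.2},
    {"tx":0,"ty":0,"tz":0,"ax":0,"ay":0,"az":0,"hand":0.2},
  ],
)

```text
time_s: 16.57
eef_pos: [537.4, -104.7, 153.8]
tcp_rot: [-180.0, 0.0, 171.7]
force: [-0.5, 0.1, -1.5]
finger_gap: 31.7
```

```bash
python3 d.py 535 -105 153 172
```

```text
t 16.57 pos [ 537.4 -104.7  153.8] rot [-1.8000e+02  1.0000e-02  1.7166e+02] F [-0.5  0.1 -1.5] gap 31.7 q [ 58.  42. -70. 107.  44.  64.  53.]
tool delta mm [ 2.3 -0.7  0.8]
rotvec [-0.    0.01 -0.34]
```

Emit:
move_arm(
  commands=[
    {"tx":0,"ty":0,"tz":0.001,"ax":0,"ay":0,"az":0,"hand":0.2},
    {"tx":0,"ty":0,"tz":0.0005,"ax":0,"ay":0,"az":0,"hand":0.2},
    {"tx":0,"ty":0,"tz":0,"ax":0,"ay":0,"az":0,"hand":0.2},
    {"tx":0,"ty":0,"tz":0,"ax":0,"ay":0,"az":0,"hand":0.2},
    {"tx":0,"ty":0,"tz":0,"ax":0,"ay":0,"az":0,"hand":0.2},
    {"tx":0,"ty":0,"tz":0,"ax":0,"ay":0,"az":0,"hand":0.2},
    {"tx":0,"ty":0,"tz":0,"ax":0,"ay":0,"az":0,"hand":0.2},
    {"tx":0,"ty":0,"tz":0,"ax":0,"ay":0,"az":0,"hand":0.2},
  ],
)

```text
time_s: 17.23
eef_pos: [537.8, -104.5, 152.8]
tcp_rot: [-180.0, 0.1, 171.7]
force: [-0.5, -0.9, 5.2]
finger_gap: 31.3
```

```bash
python3 d.py 535 -105 153 172;python3 lamps.py >/dev/null;python3 -c "
from h import *
im=cv2.imread('pics/side_t.png'); cv2.imwrite('pics/s5.png',cv2.resize(im[0:300,200:500],None,fx=2.4,fy=1.9))"
```

```text
t 17.23 pos [ 537.8 -104.5  152.8] rot [-1.8000e+02  5.0000e-02  1.7167e+02] F [-0.5 -0.9  5.2] gap 31.3 q [ 58.  42. -70. 107.  44.  64.  53.]
tool delta mm [ 2.7 -0.9 -0.2]
rotvec [-0.    0.05 -0.33]
```

View pics/s5.png

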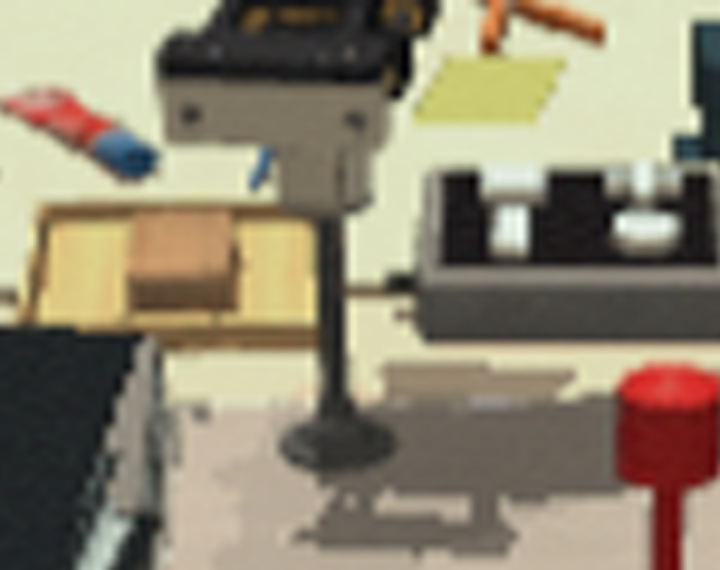

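The foot has reached the plate (Fz +5 N at the expected height). Releasing.

Emit:
move_arm(
  commands=[
    {"tx":0,"ty":0,"tz":-0.0005,"ax":0,"ay":0,"az":0,"hand":0.2},
    {"tx":0,"ty":0,"tz":0,"ax":0,"ay":0,"az":0,"hand":0.36},
    {"tx":0,"ty":0,"tz":0,"ax":0,"ay":0,"az":0,"hand":0.42},
    {"tx":0,"ty":0,"tz":0,"ax":0,"ay":0,"az":0,"hand":0.48},
    {"tx":0,"ty":0,"tz":0,"ax":0,"ay":0,"az":0,"hand":0.55},
    {"tx":0,"ty":0,"tz":0,"ax":0,"ay":0,"az":0,"hand":0.6},
    {"tx":0,"ty":0,"tz":0,"ax":0,"ay":0,"az":0,"hand":0.6},
    {"tx":0,"ty":0,"tz":0,"ax":0,"ay":0,"az":0,"hand":0.6},
  ],
)

```text
time_s: 18.0
eef_pos: [537.3, -104.7, 152.7]
tcp_rot: [180.0, -0.0, 171.7]
force: [0.7, -0.6, -0.5]
finger_gap: 55.0
```

Emit:
move_arm(
  commands=[
    {"tx":0,"ty":0,"tz":-0.005,"ax":0,"ay":0,"az":0,"hand":0.6},
    {"tx":0,"ty":0,"tz":-0.01,"ax":0,"ay":0,"az":0,"hand":0.6},
    {"tx":0,"ty":0,"tz":-0.015,"ax":0,"ay":0,"az":0,"hand":0.6},
    {"tx":0,"ty":0,"tz":-0.02,"ax":0,"ay":0,"az":0,"hand":0.6},
    {"tx":0,"ty":0,"tz":-0.025,"ax":0,"ay":0,"az":0,"hand":0.6},
    {"tx":0,"ty":0,"tz":-0.02,"ax":0,"ay":0,"az":0,"hand":0.6},
    {"tx":0,"ty":0,"tz":0,"ax":0,"ay":0,"az":0,"hand":0.6},
    {"tx":0,"ty":0,"tz":0,"ax":0,"ay":0,"az":0,"hand":0.6},
  ],
)

```text
time_s: 18.67
eef_pos: [538.4, -104.6, 250.0]
tcp_rot: [-180.0, 0.2, 171.6]
force: [0.0, 0.6, -1.3]
finger_gap: 55.1
```

```bash
python3 d.py 400 211 250 172; python3 lamps.py
```

```text
t 18.67 pos [ 538.4 -104.6  250. ] rot [-179.96    0.2   171.65] F [ 0.   0.6 -1.3] gap 55.1 q [ 63.  36. -76. 102.  37.  72.  58.]
tool delta mm [182.8 292.1  -0.8]
rotvec [-0.04  0.2  -0.35]
top 148 [396.3 173.3] ctr [ 533.7 -103.6  166.9] size [30.4 32.5 51.3] [70 68 60]
top 150 [235.3 200.9] ctr [504.1 340.4 153.5] size [31.9 32.2 46.7] [87 85 75]
top 134 [324.3 219.9] ctr [426.4 104.5 154.6] size [30.7 30.3 45.8] [161  51  43]
top 134 [286.1 234.2] ctr [398.9 209.7 156.7] size [30.7 30.9 47.2] [88 85 77]
top 152 [231.2 240.4] ctr [397.3 356.8 154.8] size [31.5 31.2 47.7] [86 84 75]
side 136 [313.3 141.1] ctr [537.6 -99.5 162.5] size [30.8 31.7 60.6] [104 101  89]
side 172 [349.1 175.3] ctr [429.8 105.1 154.9] size [32.3 37.6 47.4] [141  41  37]
side 196 [362.3 195.4] ctr [401.6 213.  155.7] size [30.7 31.6 47.4] [108 104  92]
side 247 [324.  226.8] ctr [506.5 341.6 155. ] size [29.7 34.  47.1] [111 107  95]
side 261 [368.5 230.2] ctr [400.2 357.  156.1] size [32.3 36.2 49.8] [107 103  91]
```

View pics/side_t.png

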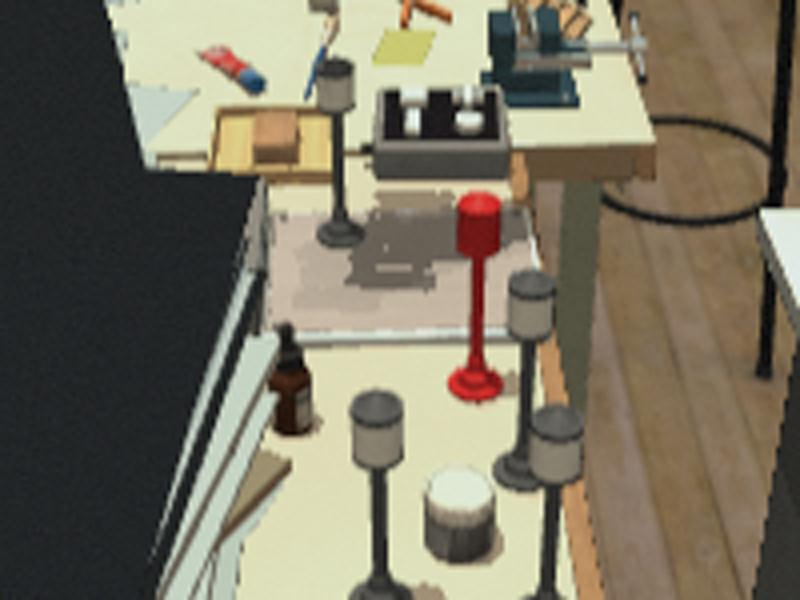

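Lamp 1 stands at about (537,-104). Next is lamp C at about (401,211).

Emit:
move_arm(
  commands=[
    {"tx":0.01,"ty":0.016,"tz":0,"ax":0,"ay":0,"az":0,"hand":0.6},
    {"tx":0.018,"ty":0.029,"tz":0,"ax":0,"ay":0,"az":0,"hand":0.6},
    {"tx":0.02,"ty":0.032,"tz":0,"ax":0,"ay":0,"az":0,"hand":0.6},
    {"tx":0.02,"ty":0.032,"tz":0,"ax":0,"ay":0,"az":0,"hand":0.6},
    {"tx":0.02,"ty":0.032,"tz":0,"ax":0,"ay":0,"az":0,"hand":0.6},
    {"tx":0.02,"ty":0.032,"tz":0,"ax":0,"ay":0,"az":0,"hand":0.6},
    {"tx":0.02,"ty":0.032,"tz":0,"ax":0,"ay":0,"az":0,"hand":0.6},
    {"tx":0.02,"ty":0.032,"tz":0,"ax":0,"ay":0,"az":0,"hand":0.6},
  ],
)

```text
time_s: 19.43
eef_pos: [423.7, 152.2, 247.1]
tcp_rot: [-180.0, -0.1, 171.6]
force: [1.2, 0.5, -0.0]
finger_gap: 55.2
```

Emit:
move_arm(
  commands=[
    {"tx":0.019,"ty":0.03,"tz":0,"ax":0,"ay":0,"az":0,"hand":0.6},
    {"tx":0.013,"ty":0.02,"tz":0,"ax":0,"ay":0,"az":0,"hand":0.6},
    {"tx":0.002,"ty":0.005,"tz":0,"ax":0,"ay":0,"az":0,"hand":0.6},
    {"tx":0,"ty":0,"tz":0.01,"ax":0,"ay":0,"az":0,"hand":0.6},
    {"tx":0,"ty":0,"tz":0.015,"ax":0,"ay":0,"az":0,"hand":0.6},
    {"tx":0,"ty":0,"tz":0,"ax":0,"ay":0,"az":0,"hand":0.6},
    {"tx":0,"ty":0,"tz":0,"ax":0,"ay":0,"az":0,"hand":0.6},
    {"tx":0,"ty":0,"tz":0,"ax":0,"ay":0,"az":0,"hand":0.6},
  ],
)

```text
time_s: 20.1
eef_pos: [399.9, 209.8, 222.5]
tcp_rot: [-180.0, -0.1, 171.6]
force: [-0.2, -0.0, 0.5]
finger_gap: 55.1
```

```bash
python3 d.py 401 211 141 172
```

```text
t 20.1 pos [399.9 209.8 222.5] rot [-1.7999e+02 -6.0000e-02  1.7158e+02] F [-0.2 -0.   0.5] gap 55.1 q [ 34.  25. -78. 116.  28.  62.  24.]
tool delta mm [-1.   1.4 81.5]
rotvec [-0.01 -0.06 -0.42]
```

Emit:
move_arm(
  commands=[
    {"tx":-0.001,"ty":0.0014,"tz":0.015,"ax":0,"ay":0,"az":0,"hand":0.6},
    {"tx":0,"ty":0,"tz":0.02,"ax":0,"ay":0,"az":0,"hand":0.6},
    {"tx":0,"ty":0,"tz":0.02,"ax":0,"ay":0,"az":0,"hand":0.6},
    {"tx":0,"ty":0,"tz":0.017,"ax":0,"ay":0,"az":0,"hand":0.6},
    {"tx":0,"ty":0,"tz":0.01,"ax":0,"ay":0,"az":0,"hand":0.6},
    {"tx":0,"ty":0,"tz":0,"ax":0,"ay":0,"az":0,"hand":0.6},
    {"tx":0,"ty":0,"tz":0,"ax":0,"ay":0,"az":0,"hand":0.6},
    {"tx":0,"ty":0,"tz":0,"ax":0,"ay":0,"az":0,"hand":0.6},
  ],
)

```text
time_s: 20.77
eef_pos: [401.5, 212.3, 141.7]
tcp_rot: [179.9, 0.1, 171.6]
force: [0.0, 0.3, -0.1]
finger_gap: 55.2
```

```bash
python3 d.py 401 211 141 172
```

```text
t 20.77 pos [401.5 212.3 141.7] rot [1.7994e+02 6.0000e-02 1.7164e+02] F [ 0.   0.3 -0.1] gap 55.2 q [ 25.  31. -69. 120.  36.  54.  17.]
tool delta mm [ 0.3 -1.4  0.7]
rotvec [ 0.06  0.06 -0.36]
```

Emit:
move_arm(
  commands=[
    {"tx":0,"ty":-0.001,"tz":0,"ax":0,"ay":0,"az":0,"hand":0.55},
    {"tx":0,"ty":0,"tz":0,"ax":0,"ay":0,"az":0,"hand":0.5},
    {"tx":0,"ty":0,"tz":0,"ax":0,"ay":0,"az":0,"hand":0.45},
    {"tx":0,"ty":0,"tz":0,"ax":0,"ay":0,"az":0,"hand":0.4},
    {"tx":0,"ty":0,"tz":0,"ax":0,"ay":0,"az":0,"hand":0.35},
    {"tx":0,"ty":0,"tz":0,"ax":0,"ay":0,"az":0,"hand":0.25},
    {"tx":0,"ty":0,"tz":0,"ax":0,"ay":0,"az":0,"hand":0.2},
    {"tx":0,"ty":0,"tz":0,"ax":0,"ay":0,"az":0,"hand":0.2},
  ],
  force=25,
)

```text
time_s: 21.43
eef_pos: [400.8, 210.9, 140.8]
tcp_rot: [-180.0, 0.0, 171.7]
force: [0.3, -0.6, 1.5]
finger_gap: 31.8
```

Emit:
move_arm(
  commands=[
    {"tx":0,"ty":0,"tz":-0.005,"ax":0,"ay":0,"az":0,"hand":0.2},
    {"tx":0,"ty":0,"tz":-0.01,"ax":0,"ay":0,"az":0,"hand":0.2},
    {"tx":0,"ty":0,"tz":-0.015,"ax":0,"ay":0,"az":0,"hand":0.2},
    {"tx":0,"ty":0,"tz":-0.02,"ax":0,"ay":0,"az":0,"hand":0.2},
    {"tx":0,"ty":0,"tz":-0.02,"ax":0,"ay":0,"az":0,"hand":0.2},
    {"tx":0,"ty":0,"tz":-0.02,"ax":0,"ay":0,"az":0,"hand":0.2},
    {"tx":0,"ty":0,"tz":-0.015,"ax":0,"ay":0,"az":0,"hand":0.2},
    {"tx":0,"ty":0,"tz":-0.005,"ax":0,"ay":0,"az":0,"hand":0.2},
  ],
)

```text
time_s: 22.1
eef_pos: [401.5, 211.9, 253.3]
tcp_rot: [179.9, 0.2, 171.7]
force: [1.3, 0.2, -0.9]
finger_gap: 31.3
```

```bash
python3 d.py 500 130 250 172;python3 d.py 435 -105 250 172; python3 lamps.py|grep side
```

```text
t 22.1 pos [401.5 211.9 253.3] rot [1.7991e+02 1.7000e-01 1.7168e+02] F [ 1.3  0.2 -0.9] gap 31.3 q [ 37.  23. -81. 114.  25.  65.  27.]
tool delta mm [-109.3  -66.8    3.5]
rotvec [ 0.09  0.17 -0.32]
t 22.1 pos [401.5 211.9 253.3] rot [1.7991e+02 1.7000e-01 1.7168e+02] F [ 1.3  0.2 -0.9] gap 31.3 q [ 37.  23. -81. 114.  25.  65.  27.]
tool delta mm [ -79.  -308.7    3. ]
rotvec [ 0.09  0.17 -0.32]
side 138 [313.3 141. ] ctr [ 537.8 -101.5  162.7] size [31.1 36.3 62.4] [114 111  98]
side 171 [349.1 175.3] ctr [429.7 106.1 154.9] size [32.1 35.4 47.2] [145  44  39]
side 95 [362.  193.6] ctr [401.8 215.  164.7] size [16.9 10.9 68.8] [60 59 56]
side 248 [324.  226.7] ctr [506.5 341.4 155.4] size [29.7 33.3 45.2] [113 109  96]
side 261 [368.5 230.2] ctr [400.2 357.7 155.3] size [32.8 33.9 46.2] [111 106  94]
```

View pics/side_t.png

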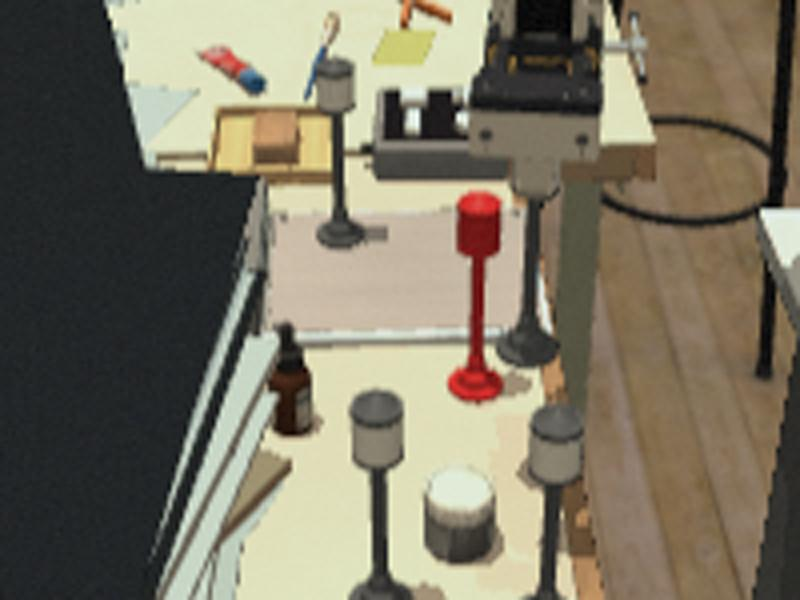

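Emit:
move_arm(
  commands=[
    {"tx":-0.012,"ty":-0.007,"tz":0,"ax":0,"ay":0,"az":0,"hand":0.2},
    {"tx":-0.022,"ty":-0.013,"tz":0,"ax":0,"ay":0,"az":0,"hand":0.2},
    {"tx":-0.026,"ty":-0.015,"tz":0,"ax":0,"ay":0,"az":0,"hand":0.2},
    {"tx":-0.026,"ty":-0.015,"tz":0,"ax":0,"ay":0,"az":0,"hand":0.2},
    {"tx":-0.02,"ty":-0.012,"tz":0,"ax":0,"ay":0,"az":0,"hand":0.2},
    {"tx":-0.008,"ty":-0.02,"tz":0,"ax":0,"ay":0,"az":0,"hand":0.2},
    {"tx":0.004,"ty":-0.025,"tz":0,"ax":0,"ay":0,"az":0,"hand":0.2},
    {"tx":0.004,"ty":-0.027,"tz":0,"ax":0,"ay":0,"az":0,"hand":0.2},
  ],
)

```text
time_s: 22.87
eef_pos: [486.2, 61.8, 249.3]
tcp_rot: [179.9, -0.1, 171.7]
force: [0.2, 0.1, 0.1]
finger_gap: 31.2
```

```bash
python3 d.py 435 -105 250 172
```

```text
t 22.87 pos [486.2  61.8 249.3] rot [ 1.7992e+02 -1.4000e-01  1.7169e+02] F [0.2 0.1 0.1] gap 31.2 q [ 51.  29. -78. 109.  30.  68.  44.]
tool delta mm [  26.5 -172.4   -0.9]
rotvec [ 0.08 -0.14 -0.31]
```

Emit:
move_arm(
  commands=[
    {"tx":0.004,"ty":-0.027,"tz":0,"ax":0,"ay":0,"az":0,"hand":0.2},
    {"tx":0.004,"ty":-0.027,"tz":0,"ax":0,"ay":0,"az":0,"hand":0.2},
    {"tx":0.004,"ty":-0.027,"tz":0,"ax":0,"ay":0,"az":0,"hand":0.2},
    {"tx":0.004,"ty":-0.027,"tz":0,"ax":0,"ay":0,"az":0,"hand":0.2},
    {"tx":0.004,"ty":-0.027,"tz":0,"ax":0,"ay":0,"az":0,"hand":0.2},
    {"tx":0.004,"ty":-0.025,"tz":0,"ax":0,"ay":0,"az":0,"hand":0.2},
    {"tx":0.003,"ty":-0.014,"tz":0,"ax":0,"ay":0,"az":0,"hand":0.2},
    {"tx":0,"ty":0,"tz":0.01,"ax":0,"ay":0,"az":0,"hand":0.2},
  ],
)

```text
time_s: 23.53
eef_pos: [433.5, -110.0, 240.1]
tcp_rot: [-179.9, -0.0, 171.3]
force: [0.1, -0.4, -1.7]
finger_gap: 31.7
```

Emit:
move_arm(
  commands=[
    {"tx":0,"ty":0,"tz":0.02,"ax":0,"ay":0,"az":0,"hand":0.2},
    {"tx":0,"ty":0,"tz":0.02,"ax":0,"ay":0,"az":0,"hand":0.2},
    {"tx":0,"ty":0,"tz":0.02,"ax":0,"ay":0,"az":0,"hand":0.2},
    {"tx":0,"ty":0,"tz":0.01,"ax":0,"ay":0,"az":0,"hand":0.2},
    {"tx":0,"ty":0,"tz":0,"ax":0,"ay":0,"az":0,"hand":0.2},
    {"tx":0,"ty":0,"tz":0,"ax":0,"ay":0,"az":0,"hand":0.2},
    {"tx":0,"ty":0,"tz":0,"ax":0,"ay":0,"az":0,"hand":0.2},
    {"tx":0,"ty":0,"tz":0,"ax":0,"ay":0,"az":0,"hand":0.2},
  ],
)

```text
time_s: 24.2
eef_pos: [435.0, -105.1, 171.6]
tcp_rot: [-180.0, 0.1, 171.7]
force: [-1.0, -0.4, -1.1]
finger_gap: 31.2
```

```bash
python3 d.py 435 -105 153 172
```

```text
t 24.2 pos [ 435.  -105.1  171.6] rot [-1.8000e+02  9.0000e-02  1.7168e+02] F [-1.  -0.4 -1.1] gap 31.2 q [ 72.  30. -75. 119.  35.  58.  59.]
tool delta mm [ 0.1  0.1 18.6]
rotvec [-0.    0.09 -0.32]
```

Emit:
move_arm(
  commands=[
    {"tx":0,"ty":0,"tz":0.008,"ax":0,"ay":0,"az":0,"hand":0.2},
    {"tx":0,"ty":0,"tz":0.005,"ax":0,"ay":0,"az":0,"hand":0.2},
    {"tx":0,"ty":0,"tz":0.003,"ax":0,"ay":0,"az":0,"hand":0.2},
    {"tx":0,"ty":0,"tz":0.001,"ax":0,"ay":0,"az":0,"hand":0.2},
    {"tx":0,"ty":0,"tz":0,"ax":0,"ay":0,"az":0,"hand":0.2},
    {"tx":0,"ty":0,"tz":0,"ax":0,"ay":0,"az":0,"hand":0.2},
    {"tx":0,"ty":0,"tz":0,"ax":0,"ay":0,"az":0,"hand":0.2},
    {"tx":0,"ty":0,"tz":0,"ax":0,"ay":0,"az":0,"hand":0.2},
  ],
)

```text
time_s: 24.87
eef_pos: [434.3, -105.3, 153.9]
tcp_rot: [-180.0, 0.0, 171.7]
force: [0.4, 0.1, -2.1]
finger_gap: 31.8
```

Emit:
move_arm(
  commands=[
    {"tx":0,"ty":0,"tz":0.001,"ax":0,"ay":0,"az":0,"hand":0.2},
    {"tx":0,"ty":0,"tz":0,"ax":0,"ay":0,"az":0,"hand":0.2},
    {"tx":0,"ty":0,"tz":0,"ax":0,"ay":0,"az":0,"hand":0.2},
    {"tx":0,"ty":0,"tz":0,"ax":0,"ay":0,"az":0,"hand":0.2},
    {"tx":0,"ty":0,"tz":0,"ax":0,"ay":0,"az":0,"hand":0.2},
    {"tx":0,"ty":0,"tz":0,"ax":0,"ay":0,"az":0,"hand":0.2},
    {"tx":0,"ty":0,"tz":0,"ax":0,"ay":0,"az":0,"hand":0.2},
    {"tx":0,"ty":0,"tz":0,"ax":0,"ay":0,"az":0,"hand":0.2},
  ],
)

```text
time_s: 25.53
eef_pos: [434.3, -105.3, 152.8]
tcp_rot: [-180.0, 0.0, 171.7]
force: [0.8, -0.7, 1.1]
finger_gap: 32.0
```

Emit:
move_arm(
  commands=[
    {"tx":0,"ty":0,"tz":0,"ax":0,"ay":0,"az":0,"hand":0.2},
    {"tx":0,"ty":0,"tz":0,"ax":0,"ay":0,"az":0,"hand":0.36},
    {"tx":0,"ty":0,"tz":0,"ax":0,"ay":0,"az":0,"hand":0.42},
    {"tx":0,"ty":0,"tz":0,"ax":0,"ay":0,"az":0,"hand":0.48},
    {"tx":0,"ty":0,"tz":0,"ax":0,"ay":0,"az":0,"hand":0.55},
    {"tx":0,"ty":0,"tz":0,"ax":0,"ay":0,"az":0,"hand":0.6},
    {"tx":0,"ty":0,"tz":0,"ax":0,"ay":0,"az":0,"hand":0.6},
    {"tx":0,"ty":0,"tz":0,"ax":0,"ay":0,"az":0,"hand":0.6},
  ],
)

```text
time_s: 26.2
eef_pos: [434.1, -105.3, 152.7]
tcp_rot: [180.0, -0.0, 171.7]
force: [0.5, 0.4, 0.4]
finger_gap: 55.1
```

Emit:
move_arm(
  commands=[
    {"tx":0,"ty":0,"tz":-0.005,"ax":0,"ay":0,"az":0,"hand":0.6},
    {"tx":0,"ty":0,"tz":-0.01,"ax":0,"ay":0,"az":0,"hand":0.6},
    {"tx":0,"ty":0,"tz":-0.015,"ax":0,"ay":0,"az":0,"hand":0.6},
    {"tx":0,"ty":0,"tz":-0.02,"ax":0,"ay":0,"az":0,"hand":0.6},
    {"tx":0,"ty":0,"tz":-0.025,"ax":0,"ay":0,"az":0,"hand":0.6},
    {"tx":0,"ty":0,"tz":-0.02,"ax":0,"ay":0,"az":0,"hand":0.6},
    {"tx":0,"ty":0,"tz":0,"ax":0,"ay":0,"az":0,"hand":0.6},
    {"tx":0,"ty":0,"tz":0,"ax":0,"ay":0,"az":0,"hand":0.6},
  ],
)

```text
time_s: 26.87
eef_pos: [434.9, -105.6, 249.0]
tcp_rot: [-179.9, 0.1, 171.6]
force: [1.2, 0.2, 0.1]
finger_gap: 55.1
```

```bash
python3 d.py 506 341 265 172; python3 lamps.py
```

```text
t 26.87 pos [ 434.9 -105.6  249. ] rot [-1.7992e+02  1.4000e-01  1.7162e+02] F [1.2 0.2 0.1] gap 55.1 q [ 80.  24. -84. 115.  27.  65.  66.]
tool delta mm [ -5.3 452.2 -16.6]
rotvec [-0.08  0.13 -0.38]
top 148 [396.3 172.4] ctr [ 534.6 -102.8  167.2] size [30.5 31.2 46.9] [87 84 76]
top 150 [235.3 200.9] ctr [504.2 340.1 154.1] size [31.9 31.8 46.4] [87 85 76]
top 59 [402.5 213. ] ctr [ 423.1 -104.7  165.1] size [12.7 28.6 46.8] [79 76 67]
top 134 [324.3 219.9] ctr [426.3 104.5 153.9] size [30.8 30.4 44.7] [162  52  43]
top 153 [231.2 240.4] ctr [397.5 356.9 155. ] size [31.6 31.7 47.8] [87 84 75]
side 136 [313.3 141. ] ctr [ 537.6 -100.7  161.2] size [31.  34.  62.1] [112 109  96]
side 133 [343.8 140.1] ctr [ 436.2 -102.9  160.8] size [30.6 32.2 58.9] [102  99  87]
side 172 [349.1 175.3] ctr [429.9 105.7 156.1] size [32.1 34.1 46.7] [138  37  34]
side 247 [324.  226.7] ctr [506.5 342.2 155. ] size [29.8 30.5 47.6] [110 106  94]
side 259 [368.5 230.2] ctr [400.3 358.8 155. ] size [32.4 33.9 46.5] [110 105  93]
```

View pics/side_t.png

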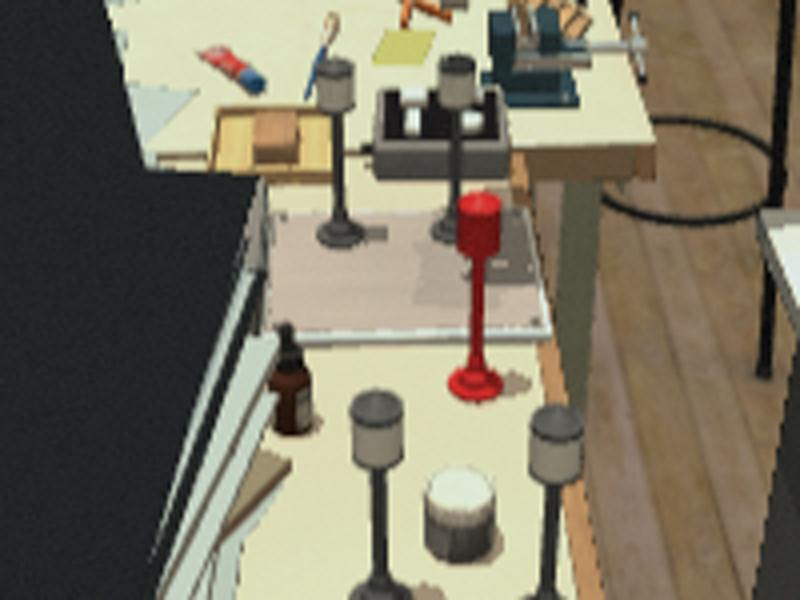

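Emit:
move_arm(
  commands=[
    {"tx":-0.012,"ty":0.01,"tz":0,"ax":0,"ay":0,"az":0,"hand":0.6},
    {"tx":-0.018,"ty":0.022,"tz":0,"ax":0,"ay":0,"az":0,"hand":0.6},
    {"tx":-0.015,"ty":0.03,"tz":0,"ax":0,"ay":0,"az":0,"hand":0.6},
    {"tx":-0.01,"ty":0.035,"tz":0,"ax":0,"ay":0,"az":0,"hand":0.6},
    {"tx":0,"ty":0.036,"tz":0,"ax":0,"ay":0,"az":0,"hand":0.6},
    {"tx":0,"ty":0.036,"tz":0,"ax":0,"ay":0,"az":0,"hand":0.6},
    {"tx":0,"ty":0.036,"tz":0,"ax":0,"ay":0,"az":0,"hand":0.6},
    {"tx":0.005,"ty":0.036,"tz":0,"ax":0,"ay":0,"az":0,"hand":0.6},
  ],
)

```text
time_s: 27.63
eef_pos: [518.5, 127.3, 246.4]
tcp_rot: [-180.0, -0.1, 171.6]
force: [0.4, 0.4, -0.6]
finger_gap: 55.1
```

```bash
python3 d.py 506 341 250 172
```

```text
t 27.63 pos [518.5 127.3 246.4] rot [-1.7998e+02 -1.1000e-01  1.7164e+02] F [ 0.4  0.4 -0.6] gap 55.1 q [ 37.  31. -71. 104.  31.  68.  38.]
tool delta mm [ 43.4 209.6  -3.6]
rotvec [-0.02 -0.11 -0.36]
```

Emit:
move_arm(
  commands=[
    {"tx":0.007,"ty":0.034,"tz":0,"ax":0,"ay":0,"az":0,"hand":0.6},
    {"tx":0.007,"ty":0.034,"tz":0,"ax":0,"ay":0,"az":0,"hand":0.6},
    {"tx":0.007,"ty":0.034,"tz":0,"ax":0,"ay":0,"az":0,"hand":0.6},
    {"tx":0.007,"ty":0.034,"tz":0,"ax":0,"ay":0,"az":0,"hand":0.6},
    {"tx":0.007,"ty":0.034,"tz":0,"ax":0,"ay":0,"az":0,"hand":0.6},
    {"tx":0.005,"ty":0.026,"tz":0,"ax":0,"ay":0,"az":0,"hand":0.6},
    {"tx":0.003,"ty":0.012,"tz":0,"ax":0,"ay":0,"az":0,"hand":0.6},
    {"tx":0,"ty":0,"tz":0,"ax":0,"ay":0,"az":0,"hand":0.6},
  ],
)

```text
time_s: 28.3
eef_pos: [503.4, 342.1, 246.6]
tcp_rot: [179.9, -0.2, 172.0]
force: [-0.8, -0.2, 0.4]
finger_gap: 55.0
```

```bash
python3 d.py 506 341.5 141 172
```

```text
t 28.3 pos [503.4 342.1 246.6] rot [ 1.7994e+02 -1.6000e-01  1.7204e+02] F [-0.8 -0.2  0.4] gap 55.0 q [  7.  37. -65.  93.  34.  72.  18.]
tool delta mm [ -3.   -0.3 105.6]
rotvec [ 0.06 -0.16  0.04]
```

Emit:
move_arm(
  commands=[
    {"tx":0,"ty":0,"tz":0.01,"ax":0,"ay":0,"az":0,"hand":0.6},
    {"tx":0,"ty":0,"tz":0.015,"ax":0,"ay":0,"az":0,"hand":0.6},
    {"tx":0,"ty":0,"tz":0.005,"ax":0,"ay":0,"az":0,"hand":0.6},
    {"tx":0,"ty":0,"tz":0,"ax":0,"ay":0,"az":0,"hand":0.6},
    {"tx":0,"ty":0,"tz":0,"ax":0,"ay":0,"az":0,"hand":0.6},
    {"tx":0,"ty":0,"tz":0,"ax":0,"ay":0,"az":0,"hand":0.6},
    {"tx":0,"ty":0,"tz":0,"ax":0,"ay":0,"az":0,"hand":0.6},
    {"tx":0,"ty":0,"tz":0,"ax":0,"ay":0,"az":0,"hand":0.6},
  ],
)

```text
time_s: 28.97
eef_pos: [506.6, 337.9, 218.3]
tcp_rot: [180.0, 0.0, 171.6]
force: [0.6, 0.6, -0.1]
finger_gap: 54.9
```

```bash
python3 d.py 506 341.5 141 172
```

```text
t 28.97 pos [506.6 337.9 218.3] rot [1.7997e+02 5.0000e-02 1.7163e+02] F [ 0.6  0.6 -0.1] gap 54.9 q [  7.  38. -63.  95.  36.  70.  17.]
tool delta mm [ 1.1  3.4 77.3]
rotvec [ 0.03  0.05 -0.37]
```

Emit:
move_arm(
  commands=[
    {"tx":0.0008,"ty":0.0035,"tz":0.01,"ax":0,"ay":0,"az":0,"hand":0.6},
    {"tx":0,"ty":0,"tz":0.02,"ax":0,"ay":0,"az":0,"hand":0.6},
    {"tx":0,"ty":0,"tz":0.02,"ax":0,"ay":0,"az":0,"hand":0.6},
    {"tx":0,"ty":0,"tz":0.015,"ax":0,"ay":0,"az":0,"hand":0.6},
    {"tx":0,"ty":0,"tz":0.012,"ax":0,"ay":0,"az":0,"hand":0.6},
    {"tx":0,"ty":0,"tz":0,"ax":0,"ay":0,"az":0,"hand":0.6},
    {"tx":0,"ty":0,"tz":0,"ax":0,"ay":0,"az":0,"hand":0.6},
    {"tx":0,"ty":0,"tz":0,"ax":0,"ay":0,"az":0,"hand":0.6},
  ],
)

```text
time_s: 29.63
eef_pos: [506.2, 342.2, 141.5]
tcp_rot: [179.9, 0.0, 171.7]
force: [0.1, 0.2, 0.3]
finger_gap: 55.2
```

```bash
python3 d.py 506 341.5 141 172
```

```text
t 29.63 pos [506.2 342.2 141.5] rot [1.7994e+02 3.0000e-02 1.7167e+02] F [0.1 0.2 0.3] gap 55.2 q [  4.  43. -59.  99.  41.  63.  14.]
tool delta mm [ 0.1 -0.8  0.5]
rotvec [ 0.06  0.03 -0.33]
```

Emit:
move_arm(
  commands=[
    {"tx":0,"ty":0,"tz":0,"ax":0,"ay":0,"az":0,"hand":0.55},
    {"tx":0,"ty":0,"tz":0,"ax":0,"ay":0,"az":0,"hand":0.5},
    {"tx":0,"ty":0,"tz":0,"ax":0,"ay":0,"az":0,"hand":0.45},
    {"tx":0,"ty":0,"tz":0,"ax":0,"ay":0,"az":0,"hand":0.4},
    {"tx":0,"ty":0,"tz":0,"ax":0,"ay":0,"az":0,"hand":0.35},
    {"tx":0,"ty":0,"tz":0,"ax":0,"ay":0,"az":0,"hand":0.25},
    {"tx":0,"ty":0,"tz":0,"ax":0,"ay":0,"az":0,"hand":0.2},
    {"tx":0,"ty":0,"tz":0,"ax":0,"ay":0,"az":0,"hand":0.2},
  ],
  force=25,
)

```text
time_s: 30.3
eef_pos: [506.1, 341.5, 140.9]
tcp_rot: [180.0, 0.0, 171.7]
force: [-0.6, -0.6, 1.5]
finger_gap: 31.5
```

Emit:
move_arm(
  commands=[
    {"tx":0,"ty":0,"tz":-0.005,"ax":0,"ay":0,"az":0,"hand":0.2},
    {"tx":0,"ty":0,"tz":-0.01,"ax":0,"ay":0,"az":0,"hand":0.2},
    {"tx":0,"ty":0,"tz":-0.015,"ax":0,"ay":0,"az":0,"hand":0.2},
    {"tx":0,"ty":0,"tz":-0.02,"ax":0,"ay":0,"az":0,"hand":0.2},
    {"tx":0,"ty":0,"tz":-0.02,"ax":0,"ay":0,"az":0,"hand":0.2},
    {"tx":0,"ty":0,"tz":-0.02,"ax":0,"ay":0,"az":0,"hand":0.2},
    {"tx":0,"ty":0,"tz":-0.015,"ax":0,"ay":0,"az":0,"hand":0.2},
    {"tx":0,"ty":0,"tz":-0.005,"ax":0,"ay":0,"az":0,"hand":0.2},
  ],
)

```text
time_s: 30.97
eef_pos: [506.7, 342.9, 254.6]
tcp_rot: [179.8, 0.2, 171.7]
force: [0.4, 0.5, -1.1]
finger_gap: 31.9
```

```bash
python3 d.py 510 130 250 172;python3 d.py 537 -5 250 172; python3 lamps.py|grep side
```

```text
t 30.97 pos [506.7 342.9 254.6] rot [179.82   0.2  171.67] F [ 0.4  0.5 -1.1] gap 31.9 q [  8.  36. -65.  93.  34.  73.  18.]
tool delta mm [ -34.1 -210.2    4. ]
rotvec [ 0.18  0.2  -0.33]
t 30.97 pos [506.7 342.9 254.6] rot [179.82   0.2  171.67] F [ 0.4  0.5 -1.1] gap 31.9 q [  8.  36. -65.  93.  34.  73.  18.]
tool delta mm [ -80.4 -339.8    3.7]
rotvec [ 0.18  0.2  -0.33]
side 83 [345.4 140.3] ctr [ 432.5 -102.6  160.9] size [23.6 31.8 60.6] [115 112  98]
side 171 [349.2 175.4] ctr [429.5 105.7 155.4] size [32.6 34.8 46.2] [144  41  37]
side 120 [323.4 226. ] ctr [509.2 347.4 165. ] size [19.7 12.4 69.4] [61 61 56]
side 260 [368.5 230.2] ctr [400.1 357.5 156.2] size [33.  35.4 48. ] [98 93 82]
```

View pics/side_t.png

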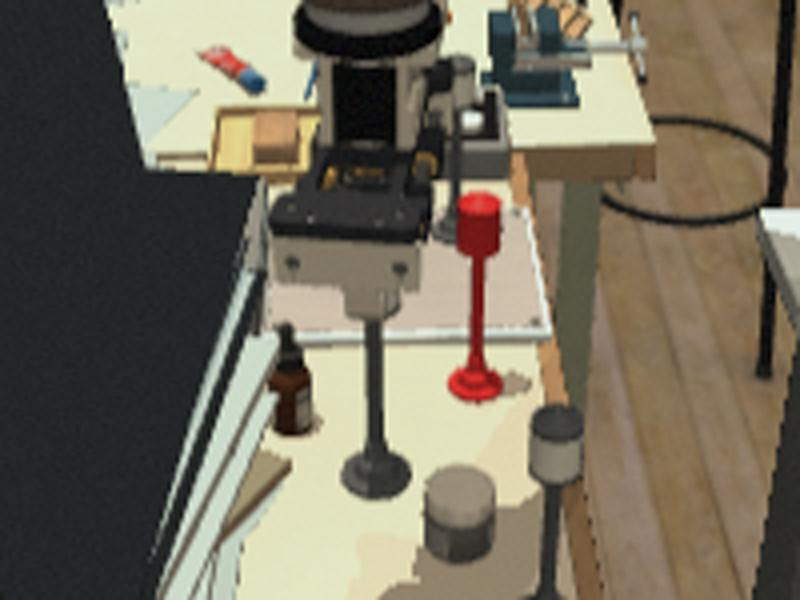

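Emit:
move_arm(
  commands=[
    {"tx":-0.002,"ty":-0.012,"tz":0,"ax":0,"ay":0,"az":0,"hand":0.2},
    {"tx":-0.0035,"ty":-0.022,"tz":0,"ax":0,"ay":0,"az":0,"hand":0.2},
    {"tx":-0.0045,"ty":-0.028,"tz":0,"ax":0,"ay":0,"az":0,"hand":0.2},
    {"tx":-0.0048,"ty":-0.03,"tz":0,"ax":0,"ay":0,"az":0,"hand":0.2},
    {"tx":-0.0048,"ty":-0.03,"tz":0,"ax":0,"ay":0,"az":0,"hand":0.2},
    {"tx":-0.0048,"ty":-0.03,"tz":0,"ax":0,"ay":0,"az":0,"hand":0.2},
    {"tx":-0.0048,"ty":-0.03,"tz":0,"ax":0,"ay":0,"az":0,"hand":0.2},
    {"tx":-0.0048,"ty":-0.028,"tz":0,"ax":0,"ay":0,"az":0,"hand":0.2},
  ],
)

```text
time_s: 31.73
eef_pos: [508.2, 126.5, 249.4]
tcp_rot: [-179.9, -0.1, 171.6]
force: [0.6, -0.3, -1.4]
finger_gap: 31.6
```

Emit:
move_arm(
  commands=[
    {"tx":-0.009,"ty":-0.028,"tz":0,"ax":0,"ay":0,"az":0,"hand":0.2},
    {"tx":-0.01,"ty":-0.028,"tz":0,"ax":0,"ay":0,"az":0,"hand":0.2},
    {"tx":-0.01,"ty":-0.028,"tz":0,"ax":0,"ay":0,"az":0,"hand":0.2},
    {"tx":-0.01,"ty":-0.025,"tz":0,"ax":0,"ay":0,"az":0,"hand":0.2},
    {"tx":-0.007,"ty":-0.02,"tz":0,"ax":0,"ay":0,"az":0,"hand":0.2},
    {"tx":0,"ty":0,"tz":0.01,"ax":0,"ay":0,"az":0,"hand":0.2},
    {"tx":0,"ty":0,"tz":0.01,"ax":0,"ay":0,"az":0,"hand":0.2},
    {"tx":0,"ty":0,"tz":0.01,"ax":0,"ay":0,"az":0,"hand":0.2},
  ],
)

```text
time_s: 32.4
eef_pos: [535.0, -4.9, 219.1]
tcp_rot: [180.0, -0.1, 171.7]
force: [-0.3, 0.8, -1.4]
finger_gap: 31.7
```

```bash
python3 d.py 537 -5 153 172
```

```text
t 32.4 pos [535.   -4.9 219.1] rot [ 1.7997e+02 -9.0000e-02  1.7168e+02] F [-0.3  0.8 -1.4] gap 31.7 q [ 50.  33. -70. 105.  34.  66.  50.]
tool delta mm [-2.1  0.2 66.1]
rotvec [ 0.03 -0.09 -0.32]
```

Emit:
move_arm(
  commands=[
    {"tx":0,"ty":0,"tz":0.015,"ax":0,"ay":0,"az":0,"hand":0.2},
    {"tx":0,"ty":0,"tz":0.015,"ax":0,"ay":0,"az":0,"hand":0.2},
    {"tx":0,"ty":0,"tz":0.015,"ax":0,"ay":0,"az":0,"hand":0.2},
    {"tx":0,"ty":0,"tz":0.01,"ax":0,"ay":0,"az":0,"hand":0.2},
    {"tx":0,"ty":0,"tz":0.005,"ax":0,"ay":0,"az":0,"hand":0.2},
    {"tx":0,"ty":0,"tz":0,"ax":0,"ay":0,"az":0,"hand":0.2},
    {"tx":0,"ty":0,"tz":0,"ax":0,"ay":0,"az":0,"hand":0.2},
    {"tx":0,"ty":0,"tz":0,"ax":0,"ay":0,"az":0,"hand":0.2},
  ],
)

```text
time_s: 33.07
eef_pos: [536.5, -5.2, 161.4]
tcp_rot: [180.0, 0.1, 171.7]
force: [0.7, 0.6, -1.6]
finger_gap: 31.8
```

```bash
python3 d.py 537 -5 152.9 172
```

```text
t 33.07 pos [536.5  -5.2 161.4] rot [1.7998e+02 7.0000e-02 1.7167e+02] F [ 0.7  0.6 -1.6] gap 31.8 q [ 47.  36. -65. 108.  38.  61.  47.]
tool delta mm [-0.4  0.2  8.5]
rotvec [ 0.02  0.07 -0.33]
```

Emit:
move_arm(
  commands=[
    {"tx":0,"ty":0,"tz":0.004,"ax":0,"ay":0,"az":0,"hand":0.2},
    {"tx":0,"ty":0,"tz":0.002,"ax":0,"ay":0,"az":0,"hand":0.2},
    {"tx":0,"ty":0,"tz":0.001,"ax":0,"ay":0,"az":0,"hand":0.2},
    {"tx":0,"ty":0,"tz":0.0005,"ax":0,"ay":0,"az":0,"hand":0.2},
    {"tx":0,"ty":0,"tz":0,"ax":0,"ay":0,"az":0,"hand":0.2},
    {"tx":0,"ty":0,"tz":0,"ax":0,"ay":0,"az":0,"hand":0.2},
    {"tx":0,"ty":0,"tz":0,"ax":0,"ay":0,"az":0,"hand":0.2},
    {"tx":0,"ty":0,"tz":0,"ax":0,"ay":0,"az":0,"hand":0.2},
  ],
)

```text
time_s: 33.73
eef_pos: [536.0, -5.5, 153.4]
tcp_rot: [180.0, 0.0, 171.7]
force: [0.3, 0.3, -1.2]
finger_gap: 31.8
```

Emit:
move_arm(
  commands=[
    {"tx":0,"ty":0,"tz":0.0007,"ax":0,"ay":0,"az":0,"hand":0.2},
    {"tx":0,"ty":0,"tz":0,"ax":0,"ay":0,"az":0,"hand":0.2},
    {"tx":0,"ty":0,"tz":0,"ax":0,"ay":0,"az":0,"hand":0.2},
    {"tx":0,"ty":0,"tz":0,"ax":0,"ay":0,"az":0,"hand":0.2},
    {"tx":0,"ty":0,"tz":0,"ax":0,"ay":0,"az":0,"hand":0.2},
    {"tx":0,"ty":0,"tz":0,"ax":0,"ay":0,"az":0,"hand":0.2},
    {"tx":0,"ty":0,"tz":0,"ax":0,"ay":0,"az":0,"hand":0.2},
    {"tx":0,"ty":0,"tz":0,"ax":0,"ay":0,"az":0,"hand":0.2},
  ],
)

```text
time_s: 34.4
eef_pos: [536.2, -5.5, 152.8]
tcp_rot: [-180.0, 0.0, 171.7]
force: [0.0, -0.1, 4.3]
finger_gap: 31.7
```

Touching the plate. Releasing.

Emit:
move_arm(
  commands=[
    {"tx":0,"ty":0,"tz":-0.0003,"ax":0,"ay":0,"az":0,"hand":0.2},
    {"tx":0,"ty":0,"tz":0,"ax":0,"ay":0,"az":0,"hand":0.36},
    {"tx":0,"ty":0,"tz":0,"ax":0,"ay":0,"az":0,"hand":0.42},
    {"tx":0,"ty":0,"tz":0,"ax":0,"ay":0,"az":0,"hand":0.48},
    {"tx":0,"ty":0,"tz":0,"ax":0,"ay":0,"az":0,"hand":0.55},
    {"tx":0,"ty":0,"tz":0,"ax":0,"ay":0,"az":0,"hand":0.6},
    {"tx":0,"ty":0,"tz":0,"ax":0,"ay":0,"az":0,"hand":0.6},
    {"tx":0,"ty":0,"tz":0,"ax":0,"ay":0,"az":0,"hand":0.6},
  ],
)

```text
time_s: 35.07
eef_pos: [535.9, -5.5, 152.8]
tcp_rot: [180.0, -0.0, 171.7]
force: [0.2, 0.3, -0.9]
finger_gap: 54.8
```

Emit:
move_arm(
  commands=[
    {"tx":0,"ty":0,"tz":-0.005,"ax":0,"ay":0,"az":0,"hand":0.6},
    {"tx":0,"ty":0,"tz":-0.01,"ax":0,"ay":0,"az":0,"hand":0.6},
    {"tx":0,"ty":0,"tz":-0.015,"ax":0,"ay":0,"az":0,"hand":0.6},
    {"tx":0,"ty":0,"tz":-0.02,"ax":0,"ay":0,"az":0,"hand":0.6},
    {"tx":0,"ty":0,"tz":-0.025,"ax":0,"ay":0,"az":0,"hand":0.6},
    {"tx":0,"ty":0,"tz":-0.02,"ax":0,"ay":0,"az":0,"hand":0.6},
    {"tx":0,"ty":0,"tz":0,"ax":0,"ay":0,"az":0,"hand":0.6},
    {"tx":0,"ty":0,"tz":0,"ax":0,"ay":0,"az":0,"hand":0.6},
  ],
)

```text
time_s: 35.73
eef_pos: [537.0, -5.3, 250.1]
tcp_rot: [-180.0, 0.2, 171.6]
force: [-0.2, 0.4, -0.0]
finger_gap: 54.8
```

```bash
python3 d.py 400 357.8 250 172; python3 lamps.py|grep side
```

```text
t 35.73 pos [537.   -5.3 250.1] rot [-179.99    0.21  171.65] F [-0.2  0.4 -0. ] gap 54.8 q [ 51.  31. -72. 103.  32.  69.  52.]
tool delta mm [188.3 339.3  -0.6]
rotvec [-0.01  0.21 -0.35]
side 133 [343.8 140.1] ctr [ 436.2 -101.2  160.6] size [30.5 30.  59.3] [112 108  96]
side 266 [313.4 149. ] ctr [537.2 -50.7 160.7] size [ 31.8 129.4  60.7] [105 101  88]
side 171 [349.2 175.3] ctr [429.5 105.8 154.8] size [32.3 33.3 46.4] [140  39  35]
side 261 [368.5 230.2] ctr [400.2 358.6 155.8] size [32.5 33.7 46.7] [111 106  94]
```

View pics/side_t.png

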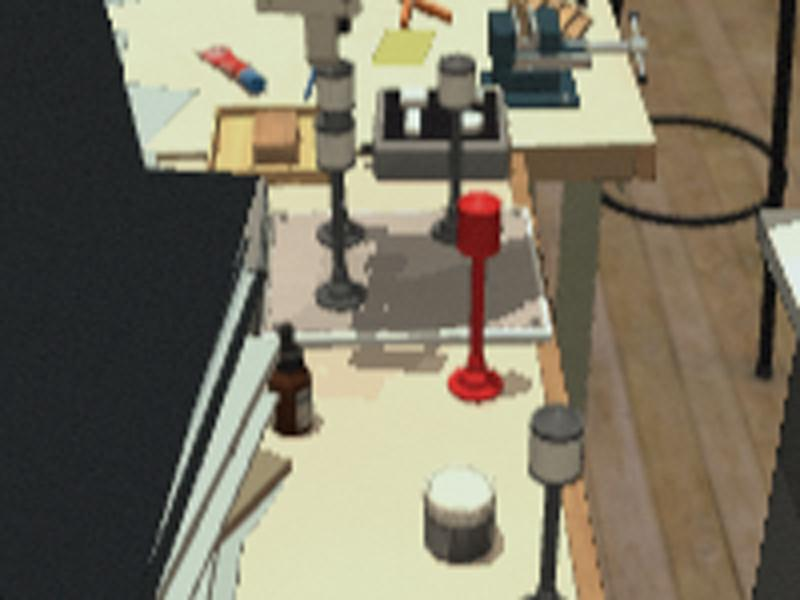

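Emit:
move_arm(
  commands=[
    {"tx":0.008,"ty":0.014,"tz":0,"ax":0,"ay":0,"az":0,"hand":0.6},
    {"tx":0.014,"ty":0.025,"tz":0,"ax":0,"ay":0,"az":0,"hand":0.6},
    {"tx":0.017,"ty":0.031,"tz":0,"ax":0,"ay":0,"az":0,"hand":0.6},
    {"tx":0.018,"ty":0.0325,"tz":0,"ax":0,"ay":0,"az":0,"hand":0.6},
    {"tx":0.018,"ty":0.0325,"tz":0,"ax":0,"ay":0,"az":0,"hand":0.6},
    {"tx":0.018,"ty":0.0325,"tz":0,"ax":0,"ay":0,"az":0,"hand":0.6},
    {"tx":0.018,"ty":0.0325,"tz":0,"ax":0,"ay":0,"az":0,"hand":0.6},
    {"tx":0.018,"ty":0.0325,"tz":0,"ax":0,"ay":0,"az":0,"hand":0.6},
  ],
)

```text
time_s: 36.5
eef_pos: [440.6, 244.1, 247.1]
tcp_rot: [-179.9, -0.1, 171.6]
force: [0.7, 0.4, 0.3]
finger_gap: 55.1
```

Emit:
move_arm(
  commands=[
    {"tx":0.018,"ty":0.0325,"tz":0,"ax":0,"ay":0,"az":0,"hand":0.6},
    {"tx":0.018,"ty":0.0325,"tz":0,"ax":0,"ay":0,"az":0,"hand":0.6},
    {"tx":0.014,"ty":0.025,"tz":0,"ax":0,"ay":0,"az":0,"hand":0.6},
    {"tx":0.009,"ty":0.0165,"tz":0,"ax":0,"ay":0,"az":0,"hand":0.6},
    {"tx":0,"ty":0,"tz":0.01,"ax":0,"ay":0,"az":0,"hand":0.6},
    {"tx":0,"ty":0,"tz":0.015,"ax":0,"ay":0,"az":0,"hand":0.6},
    {"tx":0,"ty":0,"tz":0,"ax":0,"ay":0,"az":0,"hand":0.6},
    {"tx":0,"ty":0,"tz":0,"ax":0,"ay":0,"az":0,"hand":0.6},
  ],
)

```text
time_s: 37.17
eef_pos: [398.6, 355.8, 221.5]
tcp_rot: [-179.9, -0.1, 171.6]
force: [0.1, -0.3, 0.7]
finger_gap: 55.3
```

```bash
python3 d.py 400 357.5 141 172
```

```text
t 37.17 pos [398.6 355.8 221.5] rot [-1.7985e+02 -1.2000e-01  1.7164e+02] F [ 0.1 -0.3  0.7] gap 55.3 q [  6.  31. -67. 105.  31.  65.  10.]
tool delta mm [-1.3  2.1 80.5]
rotvec [-0.15 -0.12 -0.36]
```

Emit:
move_arm(
  commands=[
    {"tx":-0.001,"ty":0.0012,"tz":0.015,"ax":0,"ay":0,"az":0,"hand":0.6},
    {"tx":0,"ty":0,"tz":0.02,"ax":0,"ay":0,"az":0,"hand":0.6},
    {"tx":0,"ty":0,"tz":0.02,"ax":0,"ay":0,"az":0,"hand":0.6},
    {"tx":0,"ty":0,"tz":0.015,"ax":0,"ay":0,"az":0,"hand":0.6},
    {"tx":0,"ty":0,"tz":0.011,"ax":0,"ay":0,"az":0,"hand":0.6},
    {"tx":0,"ty":0,"tz":0,"ax":0,"ay":0,"az":0,"hand":0.6},
    {"tx":0,"ty":0,"tz":0,"ax":0,"ay":0,"az":0,"hand":0.6},
    {"tx":0,"ty":0,"tz":0,"ax":0,"ay":0,"az":0,"hand":0.6},
  ],
)

```text
time_s: 37.83
eef_pos: [400.6, 358.9, 142.6]
tcp_rot: [179.9, 0.0, 171.7]
force: [0.8, 0.5, 0.7]
finger_gap: 55.1
```

```bash
python3 d.py 400 357.5 141 172
```

```text
t 37.83 pos [400.6 358.9 142.6] rot [1.7993e+02 4.0000e-02 1.7166e+02] F [0.8 0.5 0.7] gap 55.1 q [  2.  36. -61. 109.  38.  58.   5.]
tool delta mm [ 0.4 -1.4  1.6]
rotvec [ 0.07  0.04 -0.34]
```

Emit:
move_arm(
  commands=[
    {"tx":0,"ty":-0.001,"tz":0.001,"ax":0,"ay":0,"az":0,"hand":0.55},
    {"tx":0,"ty":0,"tz":0,"ax":0,"ay":0,"az":0,"hand":0.5},
    {"tx":0,"ty":0,"tz":0,"ax":0,"ay":0,"az":0,"hand":0.45},
    {"tx":0,"ty":0,"tz":0,"ax":0,"ay":0,"az":0,"hand":0.4},
    {"tx":0,"ty":0,"tz":0,"ax":0,"ay":0,"az":0,"hand":0.35},
    {"tx":0,"ty":0,"tz":0,"ax":0,"ay":0,"az":0,"hand":0.25},
    {"tx":0,"ty":0,"tz":0,"ax":0,"ay":0,"az":0,"hand":0.2},
    {"tx":0,"ty":0,"tz":0,"ax":0,"ay":0,"az":0,"hand":0.2},
  ],
  force=25,
)

```text
time_s: 38.5
eef_pos: [400.2, 357.3, 141.0]
tcp_rot: [180.0, 0.0, 171.7]
force: [-0.5, -0.4, 2.9]
finger_gap: 31.4
```

Emit:
move_arm(
  commands=[
    {"tx":0,"ty":0,"tz":-0.005,"ax":0,"ay":0,"az":0,"hand":0.2},
    {"tx":0,"ty":0,"tz":-0.01,"ax":0,"ay":0,"az":0,"hand":0.2},
    {"tx":0,"ty":0,"tz":-0.015,"ax":0,"ay":0,"az":0,"hand":0.2},
    {"tx":0,"ty":0,"tz":-0.02,"ax":0,"ay":0,"az":0,"hand":0.2},
    {"tx":0,"ty":0,"tz":-0.02,"ax":0,"ay":0,"az":0,"hand":0.2},
    {"tx":0,"ty":0,"tz":-0.02,"ax":0,"ay":0,"az":0,"hand":0.2},
    {"tx":0,"ty":0,"tz":-0.015,"ax":0,"ay":0,"az":0,"hand":0.2},
    {"tx":0,"ty":0,"tz":-0.005,"ax":0,"ay":0,"az":0,"hand":0.2},
  ],
)

```text
time_s: 39.17
eef_pos: [400.7, 358.8, 254.5]
tcp_rot: [179.8, 0.2, 171.7]
force: [0.7, 0.3, -1.2]
finger_gap: 31.6
```

```bash
python3 d.py 500 140 250 172;python3 d.py 434 -8 250 172; python3 lamps.py|grep side
```

```text
t 39.17 pos [400.7 358.8 254.5] rot [179.81   0.18 171.68] F [ 0.7  0.3 -1.2] gap 31.6 q [  8.  29. -69. 103.  29.  68.  12.]
tool delta mm [-129.9 -202.1    4.2]
rotvec [ 0.19  0.18 -0.32]
t 39.17 pos [400.7 358.8 254.5] rot [179.81   0.18 171.68] F [ 0.7  0.3 -1.2] gap 31.6 q [  8.  29. -69. 103.  29.  68.  12.]
tool delta mm [ -86.  -358.1    3.6]
rotvec [ 0.19  0.18 -0.32]
side 279 [313.4 148.3] ctr [537.3 -51.3 161.9] size [ 31.9 127.9  63.8] [113 109  96]
side 133 [343.8 140.1] ctr [ 436.1 -101.4  161.9] size [30.4 34.8 60.3] [113 110  97]
side 137 [348.1 174.9] ctr [431.  105.4 155. ] size [29.4 35.5 46.9] [146  42  38]
side 124 [368.4 229.2] ctr [400.8 361.4 164.5] size [19.8 19.6 68.1] [58 56 51]
```

View pics/side_t.png

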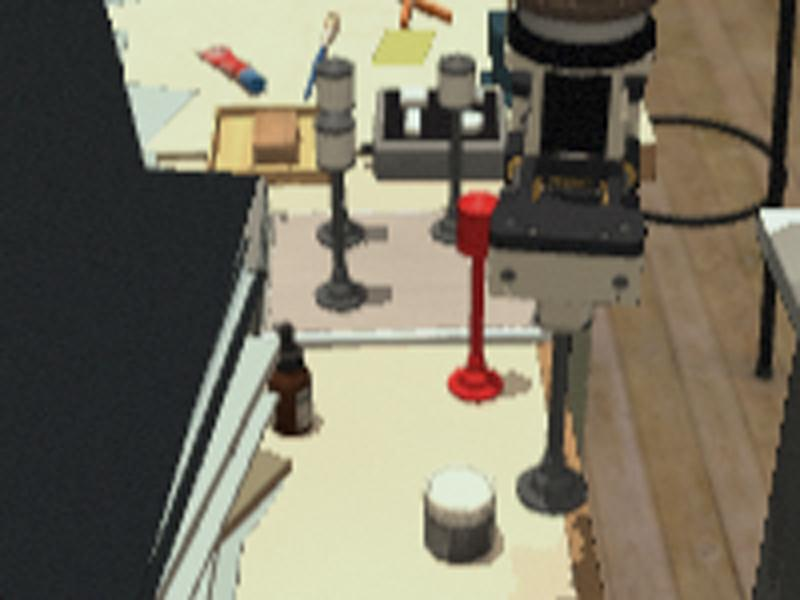

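Emit:
move_arm(
  commands=[
    {"tx":-0.009,"ty":-0.013,"tz":0,"ax":0,"ay":0,"az":0,"hand":0.2},
    {"tx":-0.014,"ty":-0.021,"tz":0,"ax":0,"ay":0,"az":0,"hand":0.2},
    {"tx":-0.0165,"ty":-0.025,"tz":0,"ax":0,"ay":0,"az":0,"hand":0.2},
    {"tx":-0.019,"ty":-0.0285,"tz":0,"ax":0,"ay":0,"az":0,"hand":0.2},
    {"tx":-0.019,"ty":-0.0285,"tz":0,"ax":0,"ay":0,"az":0,"hand":0.2},
    {"tx":-0.019,"ty":-0.0285,"tz":0,"ax":0,"ay":0,"az":0,"hand":0.2},
    {"tx":-0.019,"ty":-0.0285,"tz":0,"ax":0,"ay":0,"az":0,"hand":0.2},
    {"tx":-0.019,"ty":-0.0285,"tz":0,"ax":0,"ay":0,"az":0,"hand":0.2},
  ],
)

```text
time_s: 39.93
eef_pos: [503.7, 136.3, 249.9]
tcp_rot: [-180.0, -0.1, 171.7]
force: [0.9, -0.6, -1.0]
finger_gap: 31.7
```

```bash
python3 d.py 495 60 250 172;python3 d.py 434 -8 250 172
```

```text
t 39.93 pos [503.7 136.3 249.9] rot [-1.7995e+02 -8.0000e-02  1.7167e+02] F [ 0.9 -0.6 -1. ] gap 31.7 q [ 37.  29. -71. 105.  30.  68.  38.]
tool delta mm [ -2.4 -76.8  -0. ]
rotvec [-0.05 -0.08 -0.33]
t 39.93 pos [503.7 136.3 249.9] rot [-1.7995e+02 -8.0000e-02  1.7167e+02] F [ 0.9 -0.6 -1. ] gap 31.7 q [ 37.  29. -71. 105.  30.  68.  38.]
tool delta mm [ 4.810e+01 -1.529e+02  1.000e-01]
rotvec [-0.05 -0.08 -0.33]
```

Emit:
move_arm(
  commands=[
    {"tx":-0.001,"ty":-0.026,"tz":0,"ax":0,"ay":0,"az":0,"hand":0.2},
    {"tx":0,"ty":-0.026,"tz":0,"ax":0,"ay":0,"az":0,"hand":0.2},
    {"tx":0,"ty":-0.025,"tz":0.003,"ax":0,"ay":0,"az":0,"hand":0.2},
    {"tx":0.01,"ty":-0.02,"tz":0.006,"ax":0,"ay":0,"az":0,"hand":0.2},
    {"tx":0.014,"ty":-0.02,"tz":0.006,"ax":0,"ay":0,"az":0,"hand":0.2},
    {"tx":0.014,"ty":-0.02,"tz":0.006,"ax":0,"ay":0,"az":0,"hand":0.2},
    {"tx":0.011,"ty":-0.016,"tz":0.006,"ax":0,"ay":0,"az":0,"hand":0.2},
    {"tx":0,"ty":0,"tz":0,"ax":0,"ay":0,"az":0,"hand":0.2},
  ],
)

```text
time_s: 40.6
eef_pos: [429.9, -9.8, 221.2]
tcp_rot: [-179.8, -0.4, 171.4]
force: [-0.2, -0.6, -2.5]
finger_gap: 31.7
```

```bash
python3 d.py 434 -8 153 172
```

```text
t 40.6 pos [429.9  -9.8 221.2] rot [-179.79   -0.36  171.43] F [-0.2 -0.6 -2.5] gap 31.7 q [ 66.  23. -81. 118.  26.  61.  55.]
tool delta mm [-4.2  2.7 68.1]
rotvec [-0.21 -0.36 -0.57]
```

Emit:
move_arm(
  commands=[
    {"tx":0,"ty":0,"tz":0.005,"ax":0,"ay":0,"az":0,"hand":0.2},
    {"tx":0,"ty":0,"tz":0.015,"ax":0,"ay":0,"az":0,"hand":0.2},
    {"tx":0,"ty":0,"tz":0.015,"ax":0,"ay":0,"az":0,"hand":0.2},
    {"tx":0,"ty":0,"tz":0.015,"ax":0,"ay":0,"az":0,"hand":0.2},
    {"tx":0,"ty":0,"tz":0.006,"ax":0,"ay":0,"az":0,"hand":0.2},
    {"tx":0,"ty":0,"tz":0,"ax":0,"ay":0,"az":0,"hand":0.2},
    {"tx":0,"ty":0,"tz":0,"ax":0,"ay":0,"az":0,"hand":0.2},
    {"tx":0,"ty":0,"tz":0,"ax":0,"ay":0,"az":0,"hand":0.2},
  ],
)

```text
time_s: 41.27
eef_pos: [435.1, -5.3, 168.5]
tcp_rot: [180.0, 0.1, 171.7]
force: [1.1, -0.6, -1.4]
finger_gap: 31.5
```

```bash
python3 d.py 434 -8 153 172
```

```text
t 41.27 pos [435.1  -5.3 168.5] rot [1.7996e+02 7.0000e-02 1.7172e+02] F [ 1.1 -0.6 -1.4] gap 31.5 q [ 59.  27. -73. 121.  32.  55.  49.]
tool delta mm [ 0.7 -2.8 15.5]
rotvec [ 0.04  0.07 -0.28]
```

Emit:
move_arm(
  commands=[
    {"tx":0,"ty":0,"tz":0.006,"ax":0,"ay":0,"az":0,"hand":0.2},
    {"tx":0,"ty":0,"tz":0.005,"ax":0,"ay":0,"az":0,"hand":0.2},
    {"tx":0,"ty":0,"tz":0.0025,"ax":0,"ay":0,"az":0,"hand":0.2},
    {"tx":0,"ty":0,"tz":0.001,"ax":0,"ay":0,"az":0,"hand":0.2},
    {"tx":0,"ty":0,"tz":0,"ax":0,"ay":0,"az":0,"hand":0.2},
    {"tx":0,"ty":0,"tz":0,"ax":0,"ay":0,"az":0,"hand":0.2},
    {"tx":0,"ty":0,"tz":0,"ax":0,"ay":0,"az":0,"hand":0.2},
    {"tx":0,"ty":0,"tz":0,"ax":0,"ay":0,"az":0,"hand":0.2},
  ],
)

```text
time_s: 41.93
eef_pos: [434.3, -6.1, 153.4]
tcp_rot: [180.0, 0.0, 171.7]
force: [0.4, -0.5, -1.6]
finger_gap: 31.9
```

Emit:
move_arm(
  commands=[
    {"tx":0,"ty":0,"tz":0.0006,"ax":0,"ay":0,"az":0,"hand":0.2},
    {"tx":0,"ty":0,"tz":0,"ax":0,"ay":0,"az":0,"hand":0.2},
    {"tx":0,"ty":0,"tz":0,"ax":0,"ay":0,"az":0,"hand":0.2},
    {"tx":0,"ty":0,"tz":0,"ax":0,"ay":0,"az":0,"hand":0.2},
    {"tx":0,"ty":0,"tz":0,"ax":0,"ay":0,"az":0,"hand":0.2},
    {"tx":0,"ty":0,"tz":0,"ax":0,"ay":0,"az":0,"hand":0.2},
    {"tx":0,"ty":0,"tz":0,"ax":0,"ay":0,"az":0,"hand":0.2},
    {"tx":0,"ty":0,"tz":0,"ax":0,"ay":0,"az":0,"hand":0.2},
  ],
)

```text
time_s: 42.6
eef_pos: [434.5, -6.0, 153.0]
tcp_rot: [-180.0, 0.0, 171.7]
force: [-0.7, -0.4, 5.3]
finger_gap: 31.6
```

Emit:
move_arm(
  commands=[
    {"tx":0,"ty":0,"tz":-0.0003,"ax":0,"ay":0,"az":0,"hand":0.2},
    {"tx":0,"ty":0,"tz":0,"ax":0,"ay":0,"az":0,"hand":0.36},
    {"tx":0,"ty":0,"tz":0,"ax":0,"ay":0,"az":0,"hand":0.42},
    {"tx":0,"ty":0,"tz":0,"ax":0,"ay":0,"az":0,"hand":0.48},
    {"tx":0,"ty":0,"tz":0,"ax":0,"ay":0,"az":0,"hand":0.55},
    {"tx":0,"ty":0,"tz":0,"ax":0,"ay":0,"az":0,"hand":0.6},
    {"tx":0,"ty":0,"tz":0,"ax":0,"ay":0,"az":0,"hand":0.6},
    {"tx":0,"ty":0,"tz":0,"ax":0,"ay":0,"az":0,"hand":0.6},
  ],
)

```text
time_s: 43.27
eef_pos: [434.3, -6.1, 153.0]
tcp_rot: [180.0, 0.0, 171.7]
force: [-0.4, -0.6, -0.4]
finger_gap: 54.6
```

Emit:
move_arm(
  commands=[
    {"tx":0,"ty":0,"tz":-0.005,"ax":0,"ay":0,"az":0,"hand":0.6},
    {"tx":0,"ty":0,"tz":-0.01,"ax":0,"ay":0,"az":0,"hand":0.6},
    {"tx":0,"ty":0,"tz":-0.015,"ax":0,"ay":0,"az":0,"hand":0.6},
    {"tx":0,"ty":0,"tz":-0.02,"ax":0,"ay":0,"az":0,"hand":0.6},
    {"tx":0,"ty":0,"tz":-0.02,"ax":0,"ay":0,"az":0,"hand":0.6},
    {"tx":0,"ty":0,"tz":-0.01,"ax":0,"ay":0,"az":0,"hand":0.6},
    {"tx":0,"ty":0,"tz":0,"ax":0,"ay":0,"az":0,"hand":0.6},
    {"tx":0,"ty":0,"tz":0,"ax":0,"ay":0,"az":0,"hand":0.6},
  ],
)

```text
time_s: 43.93
eef_pos: [434.5, -6.5, 233.3]
tcp_rot: [-180.0, 0.1, 171.6]
force: [-0.2, 0.2, -1.3]
finger_gap: 55.2
```

```bash
python3 d.py 485 -250 250 90; python3 lamps.py
```

```text
t 43.93 pos [434.5  -6.5 233.3] rot [-1.7995e+02  7.0000e-02  1.7160e+02] F [-0.2  0.2 -1.3] gap 55.2 q [ 67.  22. -82. 117.  25.  62.  56.]
tool delta mm [ -85.5 -233.5  -16.4]
rotvec [1.00e-02 9.00e-02 8.16e+01]
top 56 [357.6 177.2] ctr [532.9   1.7 165.6] size [29.2 17.1 45.6] [77 73 66]
top 134 [324.3 220. ] ctr [425.8 104.5 154.7] size [30.3 30.4 46.9] [154  48  40]
top 54 [364.6 217.3] ctr [422.2  -4.2 164.4] size [12.3 27.3 42.7] [69 65 58]
side 280 [313.4 148.3] ctr [537.2 -51.2 161.4] size [ 31.7 126.4  62.4] [111 107  95]
side 221 [344.8 150.7] ctr [434.7 -49.7 160.9] size [ 33.7 125.5  60.7] [99 95 84]
side 170 [349.1 175.3] ctr [429.8 105.4 155.3] size [32.2 37.9 47. ] [138  37  34]
```

View pics/side_t.png

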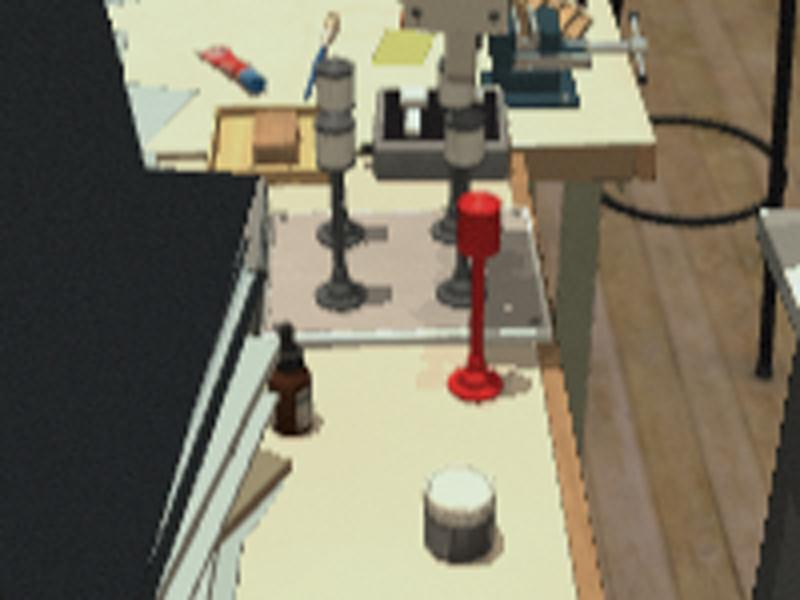

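All four lamps are standing on the plate. Moving to the console.

Emit:
move_arm(
  commands=[
    {"tx":-0.012,"ty":-0.008,"tz":0,"ax":0,"ay":0,"az":0,"hand":0.6},
    {"tx":-0.018,"ty":-0.016,"tz":-0.003,"ax":0,"ay":0,"az":0,"hand":0.6},
    {"tx":-0.014,"ty":-0.025,"tz":-0.004,"ax":0,"ay":0,"az":0,"hand":0.6},
    {"tx":-0.01,"ty":-0.03,"tz":-0.004,"ax":0,"ay":0,"az":0,"hand":0.5},
    {"tx":-0.008,"ty":-0.032,"tz":-0.003,"ax":0,"ay":0,"az":0,"hand":0.4},
    {"tx":-0.008,"ty":-0.032,"tz":0,"ax":0,"ay":0,"az":0,"hand":0.3},
    {"tx":-0.008,"ty":-0.032,"tz":0,"ax":0,"ay":0,"az":0,"hand":0.2},
    {"tx":-0.008,"ty":-0.032,"tz":0,"ax":0,"ay":0,"az":0,"hand":0},
  ],
)

```text
time_s: 44.7
eef_pos: [488.7, -224.7, 245.6]
tcp_rot: [180.0, -0.1, 171.7]
force: [0.3, -0.4, 0.5]
finger_gap: 26.3
```

Emit:
move_arm(
  commands=[
    {"tx":0,"ty":-0.02,"tz":0,"ax":0,"ay":0,"az":3,"hand":0},
    {"tx":0,"ty":-0.007,"tz":0,"ax":0,"ay":0,"az":7,"hand":0},
    {"tx":0,"ty":0,"tz":0,"ax":0,"ay":0,"az":7,"hand":0},
    {"tx":0,"ty":0,"tz":0,"ax":0,"ay":0,"az":7,"hand":0},
    {"tx":0,"ty":0,"tz":0,"ax":0,"ay":0,"az":7,"hand":0},
    {"tx":0,"ty":0,"tz":0,"ax":0,"ay":0,"az":7,"hand":0},
    {"tx":0,"ty":0,"tz":0,"ax":0,"ay":0,"az":7,"hand":0},
    {"tx":0,"ty":0,"tz":0,"ax":0,"ay":0,"az":7,"hand":0},
  ],
)

```text
time_s: 45.37
eef_pos: [484.4, -248.9, 246.1]
tcp_rot: [-180.0, -0.1, 119.2]
force: [0.4, -0.7, -0.2]
finger_gap: 0.7
```

```bash
python3 d.py 485 -250 250 90; python3 lamps.py
python3 - <<'E'
from m2 import *
c=r.read_camera('top'); W=world(c); pickle.dump(c,open('top3.pkl','wb')); save('con.png',c['img'][135:245,330:490],5)
for t in ['key_round_top','key_square_top','key_bar_top','key_cross_top']:
    for b in r.boxes_of(t,c): print(t,round(b['confidence'],2),(np.array(b['bbox'])*[640,400,640,400]).round(1))
E
```

```text
t 45.37 pos [ 484.4 -248.9  246.1] rot [-1.7996e+02 -1.0000e-01  1.1922e+02] F [ 0.4 -0.7 -0.2] gap 0.7 q [ 71.  26. -60. 103.  25.  66.  32.]
tool delta mm [-1.3  0.  -3.9]
rotvec [-0.06 -0.09 29.22]
top 156 [396.2 172.9] ctr [ 533.9 -103.5  168.8] size [31.7 32.1 48.2] [92 89 79]
top 150 [360.7 176.8] ctr [533.1  -5.7 167.1] size [31.2 31.4 46.1] [92 90 81]
top 153 [402.4 209.5] ctr [ 432.1 -105.1  164.9] size [30.7 31.7 49.2] [92 89 80]
top 150 [365.4 213.5] ctr [431.2  -5.7 166.1] size [31.2 31.6 49.5] [94 91 82]
top 134 [324.3 220. ] ctr [426.6 104.5 154.6] size [31.5 30.3 45.9] [166  53  45]
side 280 [313.4 148.3] ctr [537.2 -52.8 161.3] size [ 31.8 131.9  61.7] [109 106  93]
side 280 [344.8 147.8] ctr [434.8 -54.7 161. ] size [ 33.5 134.3  60.9] [106 102  90]
side 171 [349.1 175.3] ctr [429.8 104.1 154.1] size [32.2 38.1 46.9] [137  36  33]
key_round_top 0.42 [439.3 215.3  12.1   9.7]
key_square_top 0.48 [460.  195.5   5.6  10. ]
key_bar_top 0.39 [432.4 198.6  17.2   6.8]
key_cross_top 0.4 [458.  213.    9.9   7.6]
```

View pics/con.png

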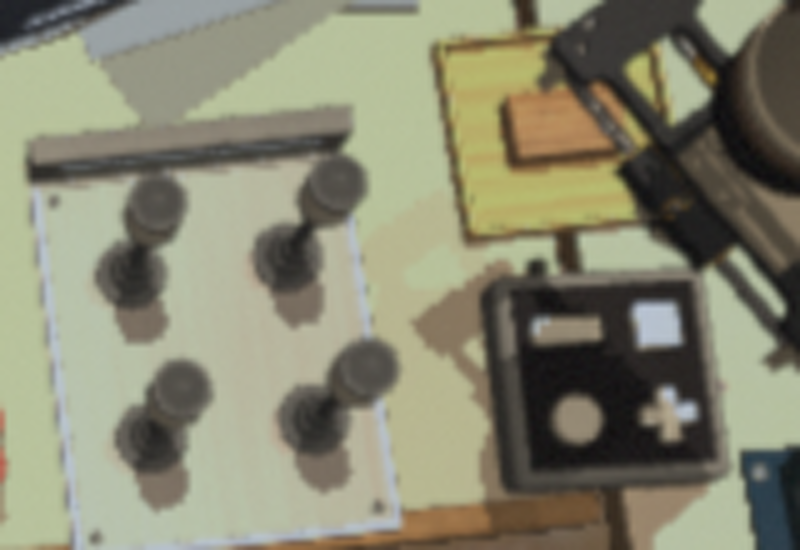

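Run:
```python
from m2 import *
c=pickle.load(open('top0.pkl','rb')); W=world(c); im=c['img'].astype(int)
# bright key pixels on console, original picture
g=im.min(2); sub=np.zeros(g.shape,bool); sub[190:228,432:470]=True
m=sub&(g>120)
lab,n=ndimage.label(m)
for i in range(1,n+1):
    k=lab==i
    if k.sum()<15: continue
    w=(g*k); v,u=np.indices(g.shape)
    uu,vv=(u*w).sum()/w.sum(),(v*w).sum()/w.sum()
    print(k.sum(),uu,vv,'raw',pxw(c,uu,vv,51),'corr',pxw(c,uu,vv,51)+[2.7,-.5,0], np.nanmedian(W[k][:,2]))
```

```text
68 460.9838956365272 199.4694556905083 raw [ 463.7 -309.7   51. ] corr [ 466.4 -310.2   51. ] 50.606381381778306
53 442.8806350677946 200.51860006953297 raw [ 466.  -255.5   51. ] corr [ 468.7 -256.    51. ] 50.36165659819062
55 463.3279198341396 217.39368809030177 raw [ 409.6 -306.8   51. ] corr [ 412.3 -307.3   51. ] 50.36681616908959
64 445.10824692315146 218.2897567593759 raw [ 412.4 -253.    51. ] corr [ 415.1 -253.5   51. ] 50.166538194873965
```

Emit:
move_arm(
  commands=[
    {"tx":0,"ty":0,"tz":0,"ax":0,"ay":0,"az":6.3,"hand":0},
    {"tx":0,"ty":0,"tz":0,"ax":0,"ay":0,"az":6.3,"hand":0},
    {"tx":0,"ty":0,"tz":0,"ax":0,"ay":0,"az":6.3,"hand":0},
    {"tx":0,"ty":0,"tz":0,"ax":0,"ay":0,"az":6.3,"hand":0},
    {"tx":0,"ty":0,"tz":0,"ax":0,"ay":0,"az":6.3,"hand":0},
    {"tx":0,"ty":-0.02,"tz":0.02,"ax":0,"ay":0,"az":0,"hand":0},
    {"tx":0,"ty":-0.02,"tz":0.02,"ax":0,"ay":0,"az":0,"hand":0},
    {"tx":0,"ty":-0.02,"tz":0.02,"ax":0,"ay":0,"az":0,"hand":0},
  ],
)

```text
time_s: 46.38
eef_pos: [424.7, -247.8, 186.4]
tcp_rot: [179.9, 0.0, 88.3]
force: [-0.4, -0.7, -0.8]
finger_gap: 1.0
```

```bash
python3 d.py 415 -253.5 75 87.5
```

```text
t 46.38 pos [ 424.7 -247.8  186.4] rot [179.95   0.    88.27] F [-0.4 -0.7 -0.8] gap 1.0 q [ 71.  22. -53. 113.  21.  55.   6.]
tool delta mm [ -6.   -9.7 111.4]
rotvec [0.05 0.   0.77]
```

Emit:
move_arm(
  commands=[
    {"tx":-0.003,"ty":-0.005,"tz":0.015,"ax":0,"ay":0,"az":0,"hand":0},
    {"tx":-0.003,"ty":-0.0045,"tz":0.02,"ax":0,"ay":0,"az":0,"hand":0},
    {"tx":0,"ty":0,"tz":0.025,"ax":0,"ay":0,"az":0,"hand":0},
    {"tx":0,"ty":0,"tz":0.025,"ax":0,"ay":0,"az":0,"hand":0},
    {"tx":0,"ty":0,"tz":0.02,"ax":0,"ay":0,"az":0,"hand":0},
    {"tx":0,"ty":0,"tz":0,"ax":0,"ay":0,"az":0,"hand":0},
    {"tx":0,"ty":0,"tz":0,"ax":0,"ay":0,"az":0,"hand":0},
    {"tx":0,"ty":0,"tz":0,"ax":0,"ay":0,"az":0,"hand":0},
  ],
)

```text
time_s: 47.05
eef_pos: [416.3, -253.7, 82.9]
tcp_rot: [179.9, -0.0, 88.2]
force: [0.1, -0.2, -0.1]
finger_gap: 0.5
```

```bash
python3 d.py 415 -253.5 59 87.5
python3 - <<'E'
from h import *
c=r.read_camera('side'); save('con2.png',c['img'][110:190,260:380],6)
c=r.read_camera('top'); save('con2t.png',c['img'][175:240,400:490],8)
E
```

```text
t 47.05 pos [ 416.3 -253.7   82.9] rot [ 1.7993e+02 -1.0000e-02  8.8210e+01] F [ 0.1 -0.2 -0.1] gap 0.5 q [ 65.  31. -45. 118.  32.  44.  -1.]
tool delta mm [ 0.1 -1.3 23.9]
rotvec [ 0.07 -0.01  0.71]
```

View pics/con2.png

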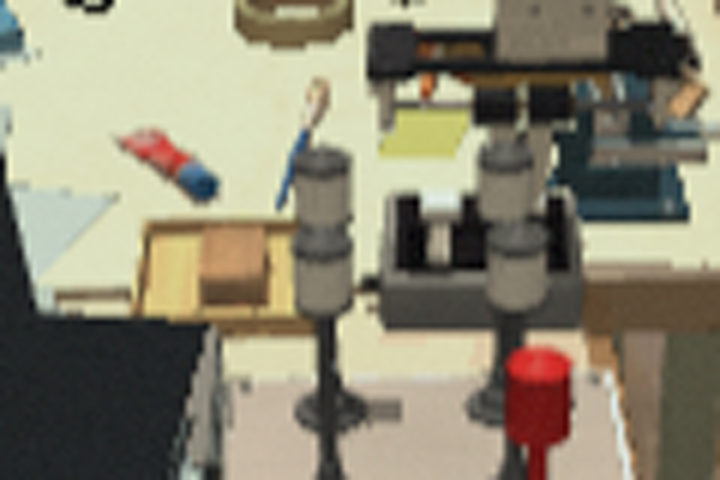

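View pics/con2t.png

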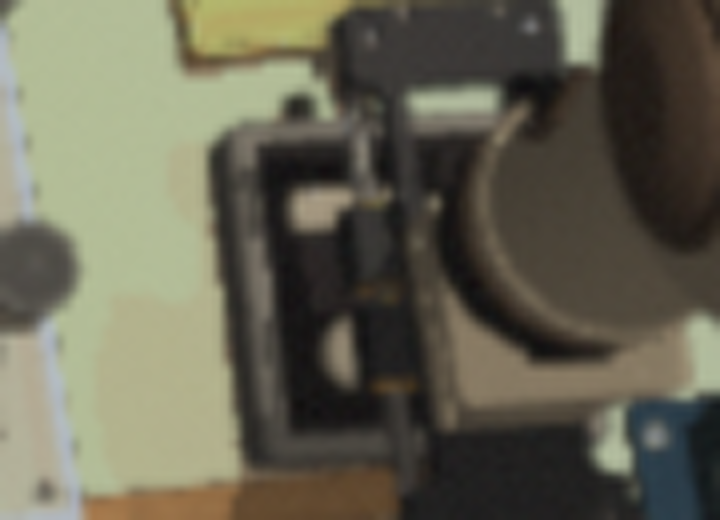

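Fingertips are over the round key (top crop pixel (345,350)). Pressing it.

Emit:
move_arm(
  commands=[
    {"tx":0,"ty":-0.001,"tz":0.01,"ax":0,"ay":0,"az":0,"hand":0},
    {"tx":0,"ty":0,"tz":0.008,"ax":0,"ay":0,"az":0,"hand":0},
    {"tx":0,"ty":0,"tz":0.004,"ax":0,"ay":0,"az":0,"hand":0},
    {"tx":0,"ty":0,"tz":0.002,"ax":0,"ay":0,"az":0,"hand":0},
    {"tx":0,"ty":0,"tz":0.002,"ax":0,"ay":0,"az":0,"hand":0},
    {"tx":0,"ty":0,"tz":0.001,"ax":0,"ay":0,"az":0,"hand":0},
    {"tx":0,"ty":0,"tz":0,"ax":0,"ay":0,"az":0,"hand":0},
    {"tx":0,"ty":0,"tz":0,"ax":0,"ay":0,"az":0,"hand":0},
  ],
)

```text
time_s: 47.82
eef_pos: [414.0, -253.7, 55.1]
tcp_rot: [-180.0, 0.0, 88.2]
force: [-2.8, 0.0, 3.6]
finger_gap: 0.7
```

```bash
python3 d.py 415 -253.5 54 87.5
```

```text
t 47.82 pos [ 414.  -253.7   55.1] rot [-1.7996e+02  1.0000e-02  8.8160e+01] F [-2.8  0.   3.6] gap 0.7 q [ 63.  33. -43. 119.  34.  41.  -4.]
tool delta mm [0.3 1.  1.1]
rotvec [-0.04  0.01  0.66]
```

Emit:
move_arm(
  commands=[
    {"tx":0,"ty":0,"tz":0.001,"ax":0,"ay":0,"az":0,"hand":0},
    {"tx":0,"ty":0,"tz":0.001,"ax":0,"ay":0,"az":0,"hand":0},
    {"tx":0,"ty":0,"tz":0.0005,"ax":0,"ay":0,"az":0,"hand":0},
    {"tx":0,"ty":0,"tz":0,"ax":0,"ay":0,"az":0,"hand":0},
    {"tx":0,"ty":0,"tz":0,"ax":0,"ay":0,"az":0,"hand":0},
    {"tx":0,"ty":0,"tz":0,"ax":0,"ay":0,"az":0,"hand":0},
    {"tx":0,"ty":0,"tz":0,"ax":0,"ay":0,"az":0,"hand":0},
    {"tx":0,"ty":0,"tz":0,"ax":0,"ay":0,"az":0,"hand":0},
  ],
)

```text
time_s: 48.48
eef_pos: [414.4, -253.8, 54.0]
tcp_rot: [-180.0, 0.1, 88.2]
force: [-8.1, 3.1, 21.5]
finger_gap: 0.4
```

The round key is on its stop (Fz 21 N at TCP z 54). Lifting and moving to the square key.

Emit:
move_arm(
  commands=[
    {"tx":0,"ty":0,"tz":-0.005,"ax":0,"ay":0,"az":0,"hand":0},
    {"tx":0,"ty":0,"tz":-0.012,"ax":0,"ay":0,"az":0,"hand":0},
    {"tx":0,"ty":0,"tz":-0.015,"ax":0,"ay":0,"az":0,"hand":0},
    {"tx":-0.013,"ty":0.013,"tz":0,"ax":0,"ay":0,"az":0,"hand":0},
    {"tx":-0.018,"ty":0.0175,"tz":0,"ax":0,"ay":0,"az":0,"hand":0},
    {"tx":-0.015,"ty":0.0145,"tz":0,"ax":0,"ay":0,"az":0,"hand":0},
    {"tx":-0.009,"ty":0.0085,"tz":0,"ax":0,"ay":0,"az":0,"hand":0},
    {"tx":0,"ty":0,"tz":0,"ax":0,"ay":0,"az":0,"hand":0},
  ],
)

```text
time_s: 49.15
eef_pos: [468.7, -312.7, 85.4]
tcp_rot: [179.8, 0.0, 88.0]
force: [-0.4, -0.4, -0.5]
finger_gap: 0.4
```

Emit:
move_arm(
  commands=[
    {"tx":0,"ty":0,"tz":0,"ax":0,"ay":0,"az":0,"hand":0},
    {"tx":0,"ty":0,"tz":0,"ax":0,"ay":0,"az":0,"hand":0},
    {"tx":0,"ty":0,"tz":0,"ax":0,"ay":0,"az":0,"hand":0},
    {"tx":0,"ty":0,"tz":0,"ax":0,"ay":0,"az":0,"hand":0},
    {"tx":0,"ty":0,"tz":0,"ax":0,"ay":0,"az":0,"hand":0},
    {"tx":0,"ty":0,"tz":0,"ax":0,"ay":0,"az":0,"hand":0},
    {"tx":0,"ty":0,"tz":0,"ax":0,"ay":0,"az":0,"hand":0},
    {"tx":0,"ty":0,"tz":0,"ax":0,"ay":0,"az":0,"hand":0},
  ],
)

```text
time_s: 49.82
eef_pos: [466.1, -310.3, 84.6]
tcp_rot: [180.0, 0.0, 88.2]
force: [-0.4, -0.3, 0.4]
finger_gap: 0.4
```

```bash
python3 d.py 466.5 -310 54 87.5; python3 lamps.py | grep side
python3 - <<'E'
from h import *
c=r.read_camera('side'); save('con3.png',c['img'][110:190,260:380],6)
c=r.read_camera('top'); save('con3t.png',c['img'][130:240,330:490],5)
E
```

```text
t 49.82 pos [ 466.1 -310.3   84.6] rot [180.     0.    88.17] F [-0.4 -0.3  0.4] gap 0.4 q [ 64.  36. -44. 108.  33.  49.   2.]
tool delta mm [ 0.3  0.4 30.6]
rotvec [0.   0.   0.67]
side 281 [313.4 148.3] ctr [537.2 -52.  161.4] size [ 31.9 129.   60.9] [109 106  93]
side 278 [344.8 147.7] ctr [434.9 -51.9 160.9] size [ 33.1 131.8  61. ] [107 103  91]
side 171 [349.2 175.3] ctr [429.7 105.1 155.8] size [32.2 36.5 48.1] [138  37  34]
```

View pics/con3t.png

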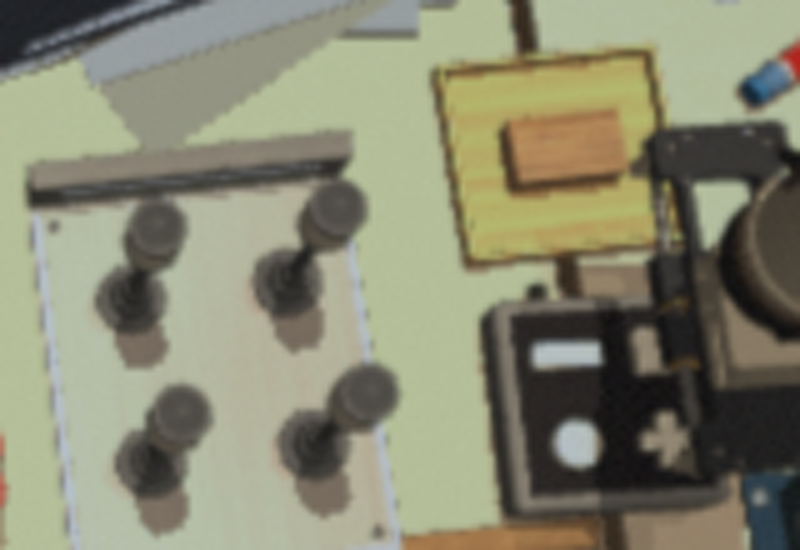

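View pics/con3.png

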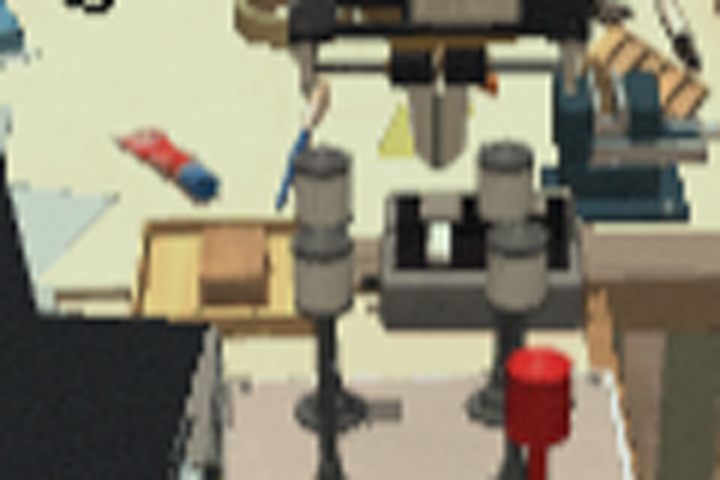

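Fingers are over the square key (tip at (437,160) above key (438,205)). Pressing it.

Emit:
move_arm(
  commands=[
    {"tx":0,"ty":0,"tz":0.01,"ax":0,"ay":0,"az":0,"hand":0},
    {"tx":0,"ty":0,"tz":0.01,"ax":0,"ay":0,"az":0,"hand":0},
    {"tx":0,"ty":0,"tz":0.005,"ax":0,"ay":0,"az":0,"hand":0},
    {"tx":0,"ty":0,"tz":0.003,"ax":0,"ay":0,"az":0,"hand":0},
    {"tx":0,"ty":0,"tz":0.0015,"ax":0,"ay":0,"az":0,"hand":0},
    {"tx":0,"ty":0,"tz":0.001,"ax":0,"ay":0,"az":0,"hand":0},
    {"tx":0,"ty":0,"tz":0,"ax":0,"ay":0,"az":0,"hand":0},
    {"tx":0,"ty":0,"tz":0,"ax":0,"ay":0,"az":0,"hand":0},
  ],
)

```text
time_s: 50.68
eef_pos: [465.3, -310.2, 54.3]
tcp_rot: [-179.9, 0.0, 88.2]
force: [-2.9, 0.5, 7.4]
finger_gap: 0.5
```

Emit:
move_arm(
  commands=[
    {"tx":0,"ty":0,"tz":0.0005,"ax":0,"ay":0,"az":0,"hand":0},
    {"tx":0,"ty":0,"tz":0,"ax":0,"ay":0,"az":0,"hand":0},
    {"tx":0,"ty":0,"tz":0,"ax":0,"ay":0,"az":0,"hand":0},
    {"tx":0,"ty":0,"tz":0,"ax":0,"ay":0,"az":0,"hand":0},
    {"tx":0,"ty":0,"tz":0,"ax":0,"ay":0,"az":0,"hand":0},
    {"tx":0,"ty":0,"tz":0,"ax":0,"ay":0,"az":0,"hand":0},
    {"tx":0,"ty":0,"tz":0,"ax":0,"ay":0,"az":0,"hand":0},
    {"tx":0,"ty":0,"tz":0,"ax":0,"ay":0,"az":0,"hand":0},
  ],
)

```text
time_s: 51.35
eef_pos: [465.3, -310.2, 54.2]
tcp_rot: [-179.9, 0.0, 88.2]
force: [-4.8, 1.1, 11.5]
finger_gap: 0.4
```

Emit:
move_arm(
  commands=[
    {"tx":0,"ty":0,"tz":0.0007,"ax":0,"ay":0,"az":0,"hand":0},
    {"tx":0,"ty":0,"tz":0,"ax":0,"ay":0,"az":0,"hand":0},
    {"tx":0,"ty":0,"tz":0,"ax":0,"ay":0,"az":0,"hand":0},
    {"tx":0,"ty":0,"tz":0,"ax":0,"ay":0,"az":0,"hand":0},
    {"tx":0,"ty":0,"tz":0,"ax":0,"ay":0,"az":0,"hand":0},
    {"tx":0,"ty":0,"tz":0,"ax":0,"ay":0,"az":0,"hand":0},
    {"tx":0,"ty":0,"tz":0,"ax":0,"ay":0,"az":0,"hand":0},
    {"tx":0,"ty":0,"tz":0,"ax":0,"ay":0,"az":0,"hand":0},
  ],
)

```text
time_s: 52.02
eef_pos: [465.4, -310.2, 54.1]
tcp_rot: [-179.9, 0.1, 88.2]
force: [-6.7, 2.0, 16.5]
finger_gap: 0.3
```

Bottomed at 16.5 N. Now the bar key.

Emit:
move_arm(
  commands=[
    {"tx":0,"ty":0,"tz":-0.005,"ax":0,"ay":0,"az":0,"hand":0},
    {"tx":0,"ty":0,"tz":-0.012,"ax":0,"ay":0,"az":0,"hand":0},
    {"tx":0,"ty":0,"tz":-0.015,"ax":0,"ay":0,"az":0,"hand":0},
    {"tx":0.013,"ty":0,"tz":0,"ax":0,"ay":0,"az":0,"hand":0},
    {"tx":0.018,"ty":0.0007,"tz":0,"ax":0,"ay":0,"az":0,"hand":0},
    {"tx":0.015,"ty":0,"tz":0,"ax":0,"ay":0,"az":0,"hand":0},
    {"tx":0.0085,"ty":0,"tz":0,"ax":0,"ay":0,"az":0,"hand":0},
    {"tx":0,"ty":0,"tz":0,"ax":0,"ay":0,"az":0,"hand":0},
  ],
)

```text
time_s: 52.68
eef_pos: [469.0, -252.9, 85.2]
tcp_rot: [180.0, -0.0, 88.4]
force: [0.9, 0.1, 1.0]
finger_gap: 0.3
```

Emit:
move_arm(
  commands=[
    {"tx":0,"ty":0,"tz":0,"ax":0,"ay":0,"az":0,"hand":0},
    {"tx":0,"ty":0,"tz":0,"ax":0,"ay":0,"az":0,"hand":0},
    {"tx":0,"ty":0,"tz":0,"ax":0,"ay":0,"az":0,"hand":0},
    {"tx":0,"ty":0,"tz":0,"ax":0,"ay":0,"az":0,"hand":0},
    {"tx":0,"ty":0,"tz":0,"ax":0,"ay":0,"az":0,"hand":0},
    {"tx":0,"ty":0,"tz":0,"ax":0,"ay":0,"az":0,"hand":0},
    {"tx":0,"ty":0,"tz":0,"ax":0,"ay":0,"az":0,"hand":0},
    {"tx":0,"ty":0,"tz":0,"ax":0,"ay":0,"az":0,"hand":0},
  ],
)

```text
time_s: 53.35
eef_pos: [468.5, -256.1, 84.8]
tcp_rot: [180.0, -0.0, 88.2]
force: [-0.2, 0.5, 0.8]
finger_gap: 0.5
```

```bash
python3 d.py 468.5 -256 54 87.5
python3 - <<'E'
from h import *
c=r.read_camera('side'); save('con4.png',c['img'][110:190,260:380],6)
c=r.read_camera('top'); save('con4t.png',c['img'][130:240,330:490],5)
E
```

```text
t 53.35 pos [ 468.5 -256.1   84.8] rot [180.    -0.    88.15] F [-0.2  0.5  0.8] gap 0.5 q [ 61.  34. -44. 112.  32.  47.  -3.]
tool delta mm [ 0.1 -0.  30.8]
rotvec [ 0.   -0.    0.65]
```

View pics/con4t.png

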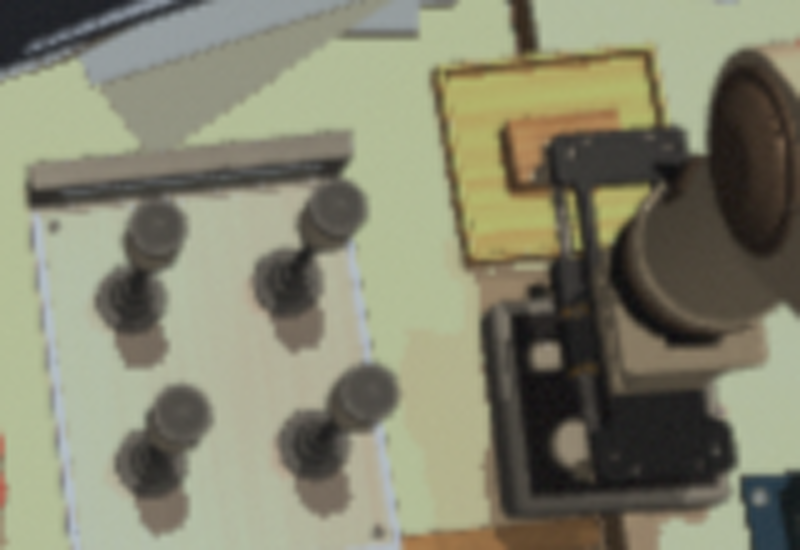

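View pics/con4.png

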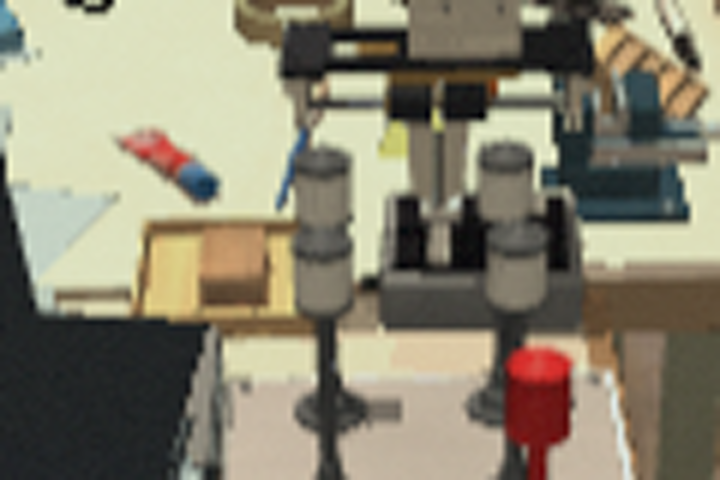

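Fingers are centred on the bar key (tip at (437,195) and bar at (440,240) in the side crop). Pressing it.

Emit:
move_arm(
  commands=[
    {"tx":0,"ty":0,"tz":0.01,"ax":0,"ay":0,"az":0,"hand":0},
    {"tx":0,"ty":0,"tz":0.01,"ax":0,"ay":0,"az":0,"hand":0},
    {"tx":0,"ty":0,"tz":0.005,"ax":0,"ay":0,"az":0,"hand":0},
    {"tx":0,"ty":0,"tz":0.003,"ax":0,"ay":0,"az":0,"hand":0},
    {"tx":0,"ty":0,"tz":0.0015,"ax":0,"ay":0,"az":0,"hand":0},
    {"tx":0,"ty":0,"tz":0.001,"ax":0,"ay":0,"az":0,"hand":0},
    {"tx":0,"ty":0,"tz":0.0005,"ax":0,"ay":0,"az":0,"hand":0},
    {"tx":0,"ty":0,"tz":0,"ax":0,"ay":0,"az":0,"hand":0},
  ],
)

```text
time_s: 54.12
eef_pos: [467.8, -255.8, 54.3]
tcp_rot: [-179.9, 0.0, 88.2]
force: [-4.7, 0.3, 8.2]
finger_gap: 0.7
```

Emit:
move_arm(
  commands=[
    {"tx":0,"ty":0,"tz":0.001,"ax":0,"ay":0,"az":0,"hand":0},
    {"tx":0,"ty":0,"tz":0,"ax":0,"ay":0,"az":0,"hand":0},
    {"tx":0,"ty":0,"tz":0,"ax":0,"ay":0,"az":0,"hand":0},
    {"tx":0,"ty":0,"tz":0,"ax":0,"ay":0,"az":0,"hand":0},
    {"tx":0,"ty":0,"tz":0,"ax":0,"ay":0,"az":0,"hand":0},
    {"tx":0,"ty":0,"tz":0,"ax":0,"ay":0,"az":0,"hand":0},
    {"tx":0,"ty":0,"tz":0,"ax":0,"ay":0,"az":0,"hand":0},
    {"tx":0,"ty":0,"tz":0,"ax":0,"ay":0,"az":0,"hand":0},
  ],
)

```text
time_s: 54.78
eef_pos: [467.8, -255.8, 54.1]
tcp_rot: [-179.9, 0.1, 88.2]
force: [-8.1, 2.7, 16.5]
finger_gap: 0.1
```

Bottomed at 16.5 N. Lifting clear and doing a final check.

Emit:
move_arm(
  commands=[
    {"tx":0,"ty":0,"tz":-0.005,"ax":0,"ay":0,"az":0,"hand":0},
    {"tx":0,"ty":0,"tz":-0.015,"ax":0,"ay":0,"az":0,"hand":0},
    {"tx":0,"ty":0,"tz":-0.025,"ax":0,"ay":0,"az":0,"hand":0},
    {"tx":0,"ty":0,"tz":-0.03,"ax":0,"ay":0,"az":0,"hand":0},
    {"tx":0,"ty":0,"tz":-0.03,"ax":0,"ay":0,"az":0,"hand":0},
    {"tx":0,"ty":0,"tz":-0.03,"ax":0,"ay":0,"az":0,"hand":0},
    {"tx":0,"ty":0,"tz":-0.02,"ax":0,"ay":0,"az":0,"hand":0},
    {"tx":0,"ty":0,"tz":-0.005,"ax":0,"ay":0,"az":0,"hand":0},
  ],
)

```text
time_s: 55.45
eef_pos: [470.9, -256.4, 216.6]
tcp_rot: [179.7, 0.2, 88.2]
force: [0.1, 0.3, 0.5]
finger_gap: 0.6
```

Emit:
move_arm(
  commands=[
    {"tx":-0.02,"ty":0,"tz":0,"ax":0,"ay":0,"az":0,"hand":0},
    {"tx":-0.035,"ty":0,"tz":0,"ax":0,"ay":0,"az":0,"hand":0},
    {"tx":-0.035,"ty":0,"tz":0,"ax":0,"ay":0,"az":0,"hand":0},
    {"tx":-0.035,"ty":0,"tz":0,"ax":0,"ay":0,"az":0,"hand":0},
    {"tx":-0.035,"ty":0,"tz":0,"ax":0,"ay":0,"az":0,"hand":0},
    {"tx":-0.02,"ty":0,"tz":0,"ax":0,"ay":0,"az":0,"hand":0},
    {"tx":0,"ty":0,"tz":0,"ax":0,"ay":0,"az":0,"hand":0},
    {"tx":0,"ty":0,"tz":0,"ax":0,"ay":0,"az":0,"hand":0},
  ],
)

```text
time_s: 56.12
eef_pos: [461.9, -436.8, 211.3]
tcp_rot: [-180.0, -0.1, 88.0]
force: [-0.5, 1.1, -0.1]
finger_gap: 0.6
```

```bash
python3 d.py; python3 lamps.py
python3 - <<'E'
from m2 import *
c=r.read_camera('top'); W=world(c); save('fin_t.png',c['img'][130:290,165:485],2.5)
print('block',block(c,W,23,(560,650,-340,-230)))
g=c['img'].min(2).astype(int); m=np.zeros(g.shape,bool); m[190:228,432:470]=True; m&=g>120
lab,n=ndimage.label(m)
for i in range(1,n+1):
    k=lab==i
    if k.sum()>15: print('key z',np.nanmedian(W[k],0))
c=r.read_camera('side'); save('fin_s.png',c['img'][110:310,230:430],3)
E
```

```text
t 56.12 pos [ 461.9 -436.8  211.3] rot [-1.7995e+02 -1.0000e-01  8.8000e+01] F [-0.5  1.1 -0.1] gap 0.6 q [ 74.  34. -47.  92.  27.  66.  19.]
top 158 [396.2 172.9] ctr [ 534.9 -103.6  165.8] size [31.7 30.9 50.3] [87 84 76]
top 151 [360.8 176.8] ctr [533.1  -5.7 166.7] size [30.7 31.2 46.1] [88 85 77]
top 154 [402.4 209.4] ctr [ 432.1 -104.7  164.9] size [30.7 30.3 49.5] [87 85 76]
top 151 [365.4 213.5] ctr [431.1  -6.  165.8] size [30.4 31.6 47.6] [89 86 78]
top 134 [324.2 219.9] ctr [426.2 104.5 153.5] size [30.3 30.4 44.7] [159  50  42]
side 277 [313.3 148.3] ctr [537.2 -49.8 162.3] size [ 31.9 125.5  62. ] [110 106  93]
side 278 [344.8 147.7] ctr [434.7 -52.5 162.4] size [ 33.4 129.4  61.1] [106 102  90]
side 172 [349.1 175.3] ctr [429.8 104.3 155. ] size [32.2 37.  47.3] [137  37  34]
block (array([ 601.6, -287.4,   71. ,   43.3,   89.9]), np.int64(292))
key z [ 463.8 -310.    50.6]
key z [ 466.  -255.5   50.7]
key z [ 409.9 -306.5   50.9]
key z [ 412.4 -253.9   50.2]
```

View pics/fin_t.png

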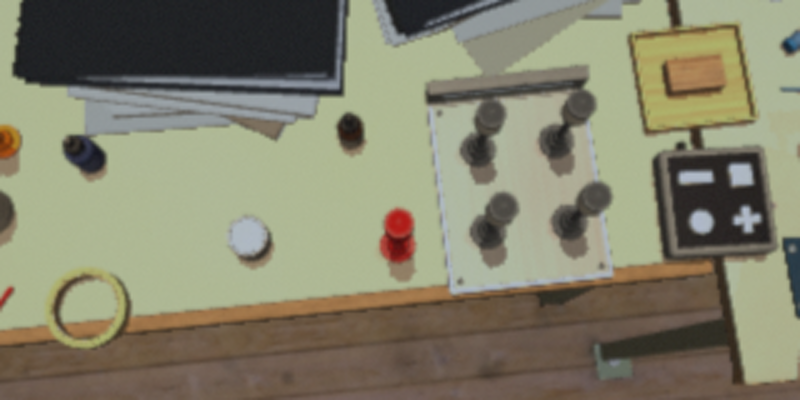

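View pics/fin_s.png

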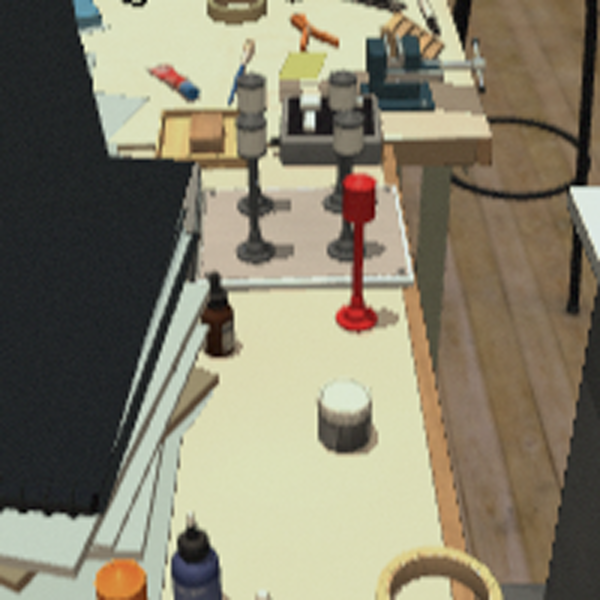

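The final pictures show all four lamps upright with their feet on the plate, the block flat in the tray, all keys up and the bystanders unmoved. Handing in.

```bash
python3 -c "
from bench import r
print(r.finish_job())"
```

```text
the job is handed in; nothing more can be done
None
```

I put the sanding block flat in the tool tray and stood all four grey lamps on the curing plate. I then pressed the round, square and bar keys in that order and handed the job in after about 56 s. The hand-in reports no verdict.

- **Block:** it lies flat within 2 mm of the tray centre in the last picture. It was not knocked at any point I looked.
- **Lamps:** they stand upright at about (537,-104), (434,-105), (536,-5) and (434,-6) mm. They are about 100 mm apart and about 50 mm from the plate centre in x and y.
- **Keys:** each pressed key was on its stop, at 16–21 N with the tool at z 54 mm. All four tops read about 50.5 mm at the end, so all are up again. I never pressed the cross key.
- **Other things:** the jar, tape and bottles look unmoved in the final pictures. The red and orange look-alikes were left alone.
- **Disagreement:** the two cameras differed by about 3 mm in x. I checked them against the measured tool position and corrected for it.
- **Not measured:** I had no direct reading of lamp lean or key travel. Those rest on the pictures and the force readings.

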